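# Second tier on the block draining rack

### The job

Add the second tier to the sloping draining rack, where rinsed paraffin blocks lie face up. Lay the two blue spacer bars lengthwise up the slope, one in the shallow channel along each side of the bed with its lower end against the front lip; then set the empty steel tray gently down on both bars, handle up and parallel to the bed, centred and with its lower edge against the lip, so that it rests clear of the blocks. Keep off the blocks, and leave the label roll, timer and jar where they stand.

Things in the scene. Friction and masses are not known exactly. Their poses are not given: they have to be found in the camera images.
- bed: Fixed aluminium bed of the rack, sloping 27 deg, low edge towards the robot; 166 (x) x 216 mm. Origin: middle of its lower edge, on the top face. x up the slope, y across (left), z square out of it. Lip at x = 0 (inner face), 40 mm high, 3 thick. Bar channels: middles at y = +78 and -78 mm, clear width 24, between an inner rib 5 mm high and an outer rib 7 mm high (each 3 thick)
- block_mat: Black rubber mat on the bed, 148 mm up the slope x 74 mm wide, with five paraffin blocks in green cassettes fixed on it, 28 x 41 mm each in two columns, within 40 mm either side of the middle, tops 16 mm above the sheet. Origin: middle of the mat's underside; axes as the bed's
- bar_a_mid (a point): Blue plastic spacer bar, 150 mm long, 18 mm wide, 24 mm high, about 80 g, standing on its 18 mm wide face on the bench. This point is its very centre (12 mm above its underside); x along the bar, y across its 18 mm width, z up.
- bar_b_mid (a point): The other spacer bar, alike in every way (either bar may go in either channel).
- tray_grip (a point): Centre of the tray's grip bar, 34 mm above its underside, over its middle; z out of the upper face. Steel tray 160 (x) x 200 mm (y), flat 3 mm sheet, rims up 10 mm, about 280 g. The black grip bar runs along y: 74 mm long, 12 thick (x), spans 27 to 41 mm above the underside. The 200 mm side goes across the bed, either way round
- jar: Bystander: specimen jar, 47 mm wide, 60 mm high, with blue cap. Origin: centre of its underside.
- timer: Bystander: white kitchen timer, 65 mm wide, 46 mm high. Origin: centre of its underside.
- roll: Bystander: roll of labels lying flat, 58 mm wide, 25 mm high. Origin: centre of its underside.
Mind the look-alikes: they are no part of the job. Leave any red or turquoise look-alike of the part that bears bar_b_mid alone.

How it is judged (in metres and radians):
On the way, in this order (a step that is already met when the one before it is completed fails the run):
1. one spacer bar lies in a side channel of the bed, lower end against the lip (((x of bar_a_mid in the frame of bed between 0.068 and 0.09 m and y of bar_a_mid in the frame of bed between 0.072 and 0.084 m and z of bar_a_mid in the frame of bed between 0.008 and 0.016 m and angle between the x axis of bar_a_mid and the x axis of bed, either way round below 0.08 rad) or (x of bar_a_mid in the frame of bed between 0.068 and 0.09 m and y of bar_a_mid in the frame of bed between -0.084 and -0.072 m and z of bar_a_mid in the frame of bed between 0.008 and 0.016 m and angle between the x axis of bar_a_mid and the x axis of bed, either way round below 0.08 rad) or (x of bar_b_mid in the frame of bed between 0.068 and 0.09 m and y of bar_b_mid in the frame of bed between 0.072 and 0.084 m and z of bar_b_mid in the frame of bed between 0.008 and 0.016 m and angle between the x axis of bar_b_mid and the x axis of bed, either way round below 0.08 rad) or (x of bar_b_mid in the frame of bed between 0.068 and 0.09 m and y of bar_b_mid in the frame of bed between -0.084 and -0.072 m and z of bar_b_mid in the frame of bed between 0.008 and 0.016 m and angle between the x axis of bar_b_mid and the x axis of bed, either way round below 0.08 rad))), for 0.2 s.
2. both channels hold a spacer bar ((((x of bar_a_mid in the frame of bed between 0.068 and 0.09 m and y of bar_a_mid in the frame of bed between 0.072 and 0.084 m and z of bar_a_mid in the frame of bed between 0.008 and 0.016 m and angle between the x axis of bar_a_mid and the x axis of bed, either way round below 0.08 rad) and (x of bar_b_mid in the frame of bed between 0.068 and 0.09 m and y of bar_b_mid in the frame of bed between -0.084 and -0.072 m and z of bar_b_mid in the frame of bed between 0.008 and 0.016 m and angle between the x axis of bar_b_mid and the x axis of bed, either way round below 0.08 rad)) or ((x of bar_b_mid in the frame of bed between 0.068 and 0.09 m and y of bar_b_mid in the frame of bed between 0.072 and 0.084 m and z of bar_b_mid in the frame of bed between 0.008 and 0.016 m and angle between the x axis of bar_b_mid and the x axis of bed, either way round below 0.08 rad) and (x of bar_a_mid in the frame of bed between 0.068 and 0.09 m and y of bar_a_mid in the frame of bed between -0.084 and -0.072 m and z of bar_a_mid in the frame of bed between 0.008 and 0.016 m and angle between the x axis of bar_a_mid and the x axis of bed, either way round below 0.08 rad)))), for 0.2 s.
At the end, for the whole second after the job is handed in: A bar lies on the sheet in each channel (within 6 mm across, 0.08 rad along), lower end within 15 mm of the lip. The tray rests on both, handle up: underside 20-28 mm off the sheet, parallel within 0.05 rad, square within 0.1, centred within 15 mm, lower edge within 16 mm of the lip ((((x of bar_a_mid in the frame of bed between 0.068 and 0.09 m and y of bar_a_mid in the frame of bed between 0.072 and 0.084 m and z of bar_a_mid in the frame of bed between 0.008 and 0.016 m and angle between the x axis of bar_a_mid and the x axis of bed, either way round below 0.08 rad) and (x of bar_b_mid in the frame of bed between 0.068 and 0.09 m and y of bar_b_mid in the frame of bed between -0.084 and -0.072 m and z of bar_b_mid in the frame of bed between 0.008 and 0.016 m and angle between the x axis of bar_b_mid and the x axis of bed, either way round below 0.08 rad)) or ((x of bar_b_mid in the frame of bed between 0.068 and 0.09 m and y of bar_b_mid in the frame of bed between 0.072 and 0.084 m and z of bar_b_mid in the frame of bed between 0.008 and 0.016 m and angle between the x axis of bar_b_mid and the x axis of bed, either way round below 0.08 rad) and (x of bar_a_mid in the frame of bed between 0.068 and 0.09 m and y of bar_a_mid in the frame of bed between -0.084 and -0.072 m and z of bar_a_mid in the frame of bed between 0.008 and 0.016 m and angle between the x axis of bar_a_mid and the x axis of bed, either way round below 0.08 rad))) and x of tray_grip in the frame of bed between 0.074 and 0.096 m and y of tray_grip in the frame of bed between -0.015 and 0.015 m and z of tray_grip in the frame of bed between 0.054 and 0.062 m and angle between the z axis of tray_grip and the z axis of bed, either way round below 0.05 rad and angle between the x axis of tray_grip and the x axis of bed, either way round below 0.1 rad); the robot touches nothing.
It fails at once if the paraffin blocks or their mat are touched (over 2 N) (contact force between block_mat and anything else above 2 N).
It fails at once if the tray is dropped or pressed hard on the bars (over 50 N) (contact force between tray and bar_a above 50 N or contact force between tray and bar_b above 50 N).
It fails at once if the jar, timer or label roll is pushed more than 20 mm (distance of any of jar, timer, roll from where it was at the start of the episode above 0.02 m).
It also fails if it takes over 69 s, if anything falls off the work surface, if the arm or the gripper's body presses on something with over 40 N, if the wrist force passes 120 N, or if a joint passes its speed limit or range.

### The arm

A 6-joint arm with a two-finger parallel gripper is mounted at the origin on a cart in front of the work surface, level with it; the furniture and walls round the work are solid. World frame = base frame: x ahead of the robot, y to its left, z up, the work surface at z = 0. Lengths are in mm, angles in rad, forces in N, time in s.
With the tool pointing down it reaches from about 300 to 950 mm from the base axis. Payload 3.1 kg.
Tool frame: the origin (TCP) lies on the centre line of the jaws, within the pads' length; the fingertips stand 11 mm ahead of it and the grasp point (between the pads) lies 8 mm behind it; z points along the fingers, y is the line along which they close (so a half turn about z gives the same grasp; the last joint's range is limited). The gripper opens to 85 mm and grips with 20 to 120 N. Pads are 22 mm wide; open, the fingers measure 114 mm over their backs; the gripper's body (76 mm by 85 mm) begins 54 mm behind the grasp point. The pads swing forward as they close: fully open they stand 13 mm farther back than shut.
Start: joints at [1.276, 0.308, 1.634, -0, 1.2, -0.07], TCP at [139.346, 609.274, 242.272] pointing down, gripper open.
Joint ranges: [-3.06, 3.06], [-0.79, 1.96], [0.05, 2.63], [-1.19, 4.34], [0.05, 2.64], [-2.94, 2.94]. Speed limits (rad/s): [2.79, 2.79, 3.14, 3.14, 3.14, 3.14].

### API

Orientations are given as a unit quaternion [x, y, z, w].
In Python, from plant import observe, grab_frame, get_calibration, job_done gives the robot as it stands. The module is installed in compiled form; this text tells all that it offers.
- The arm moves only by the shell command python3 -m inch 'ROWS'. ROWS is JSON, a list of rows, each an object of numbers: "wx", "wy", "wz": the turn, a rotation vector about the tool's x, y, z in degrees; "x", "y", "z": the shift along the tool's x, y, z in m; "claw": the opening, from 0 (shut) to 1 (fully open). In form: [{"wx": .., "wy": .., "wz": .., "x": .., "y": .., "z": .., "claw": ..}, ...]. A call has exactly 8 rows; each row is the pose to reach, as a shift and turn from the pose commanded when the call began, along the tool's axes at that moment; what a row does not reach only later rows make up. A row lasts 1/12 s, in which the tool goes at most 41.7 mm and 7.16 degrees, less where a joint would pass 70% of its speed; a pose out of reach is approached as far as the arm can. A call with a gripper value outside its range is refused whole. The fingers move at their own pace and stop on an object; the grip force is fixed at half the most. Time passes only in rows, so rows that repeat a pose let the fingers close, or fill a call up. It gives the time, the measured TCP pose, the force, the opening and the grip force at its end, in the units of the state.
- observe(): the state, without advancing time (a new reading comes with each control period).
- grab_frame(name): name is "scene" or "side" or "wrist"; returns (picture, depth): 384x512x3 uint8, red, green, blue; 384x512 float32, mm along the optical axis (not along the pixel's ray), 0 where there is no reading.
- get_calibration(name): a dict with "fx", "fy", "cx", "cy" (pixels), "R" (3x3) and "t" (3): a world point X has camera coordinates R X + t. Camera axes: x right, y down, z forward; pixel columns grow to the right and rows downward; lengths in mm; the calibration is good to about 2 mm. The wrist camera is an equidistant fisheye: a pixel r from the principal point sees the ray r / f radians off the axis. A picture is of the moment at which its call begins: read the wrist's pose just before it. get_calibration takes no time and is no camera call; for the wrist camera it gives the pose at the moment of the call.
- job_done(): hands the job in; it is judged then, once.
The state is a dict: "t": time; "joint_positions": joint angles; "qvel": joint speeds; "joint_efforts": joint torques, N m; "position": TCP position; "tcp_rot": TCP orientation; "force": force on the tool from outside, world axes, zero at the start; "wrist_torque": the same for the moment, N m; "gripper_width": opening from 0.0 (shut) to 1.0 (fully open); "gripper_force": force on a finger pad.
Only numpy, scipy, OpenCV 4.12 (cv2) and the standard library are available. Lean on these libraries where they do the work, as an engineer would, in place of code of your own. Each camera call takes 0.05 s, during which the arm holds its last target. There are 200 camera calls.

## Working session

There is one attempt and no reset: what is moved stays moved. The work goes in short steps, Python scripts to look and compute and a shell command to move; the robot and the scene stay as the last step left them, time stands still between calls to the robot, and variables do not carry over. Pictures are saved under pics/ and viewed, at most 10 in all, crops included, and the job is handed in when it is done.

```bash
mkdir -p pics; cat > h.py <<'E'
import numpy as np, cv2
from plant import observe, grab_frame, get_calibration
from scipy.spatial.transform import Rotation as Ro
def cloud(name):
    c=get_calibration(name); p,d=grab_frame(name)
    R=np.array(c["R"]);t=np.array(c["t"])
    v,u=np.mgrid[:384,:512]
    if name!="wrist":
        X=np.dstack([(u-c["cx"])/c["fx"]*d,(v-c["cy"])/c["fy"]*d,d])
    else:
        a=(u-c["cx"])/c["fx"];b=(v-c["cy"])/c["fy"];th=np.hypot(a,b)+1e-9
        s=np.tan(th)/th; X=np.dstack([a*s*d,b*s*d,d])
    W=(X-t)@R
    W[d==0]=np.nan
    return p,d,W
def save(n,p): cv2.imwrite(f"pics/{n}.png",cv2.cvtColor(p,cv2.COLOR_RGB2BGR))
E
python3 - <<'E'
from h import *
for n in ["scene","side"]:
    p,d,W=cloud(n); save(n,p); np.savez(n,p=p,W=W)
    print(n,(d>0).mean(),(-np.array(get_calibration(n)["R"]).T@get_calibration(n)["t"]).round())
a,b=cv2.imread("pics/scene.png"),cv2.imread("pics/side.png")
cv2.imwrite("pics/both.png",np.vstack([a,b])[:, :]) if 0 else None
o=observe();print(o)
E
```

```text
scene 0.99615478515625 [ -56. -159. 1116.]
side 0.9959157307942709 [ -23. -191. 1105.]
{'t': 0.1, 'joint_positions': array([ 1.27628637e+00,  3.08916351e-01,  1.63505568e+00,  1.39022797e-05,
        1.19971099e+00, -6.97078954e-02]), 'qvel': array([-0.00072663, -0.00011011, -0.00225723, -0.00058195,  0.00092032,
       -0.00039018]), 'joint_efforts': array([-1.99875335e-04, -4.16408157e+01, -2.77643538e+01, -1.21670064e-05,
        3.97484037e-03, -1.09258386e-05]), 'position': array([139.13809776, 608.57421204, 241.16458364]), 'tcp_rot': array([ 1.12166949e-01,  9.93688826e-01, -1.02673130e-03, -1.95655917e-04]), 'force': array([ 0.14810916, -0.55082238, -0.51819796]), 'wrist_torque': array([-0.04937865,  0.05536135, -0.01947798]), 'gripper_force': 0.0, 'gripper_width': 0.9974831818256227}
```

View pics/scene.png

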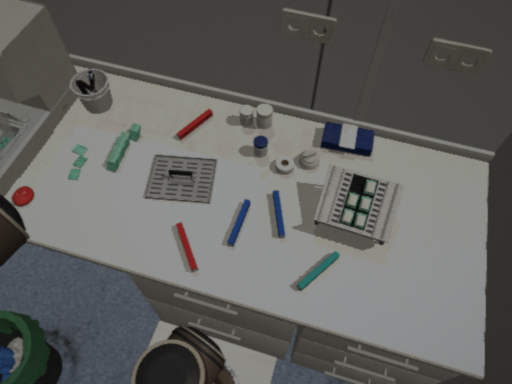

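View pics/side.png

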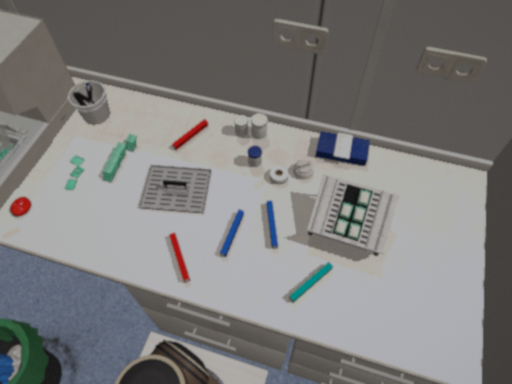

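The scene picture shows the tray at (180,178), blue bars at (239,222) and (278,213), and the rack at (357,205). The jar, roll and timer stand at (260,146), (285,164) and (309,158). The teal and red bars are decoys. The side view shows the same layout.

```bash
cat > m.py <<'E'
from h import *
def rect(P):
    (c,s,a)=cv2.minAreaRect(P.astype(np.float32)); 
    b=cv2.boxPoints((c,s,a)); e=max([b[1]-b[0],b[2]-b[1]],key=np.linalg.norm)
    ang=np.degrees(np.arctan2(e[1],e[0])); ang=(ang+90)%180-90
    return np.round(c,1),np.round(sorted(s),1),round(float(ang),1)
if __name__=="__main__":
  for n in ["scene","side"]:
    z=np.load(n+".npz");p,W=z["p"],z["W"];hsv=cv2.cvtColor(p,cv2.COLOR_RGB2HSV)
    print(n,"bench z",np.nanmedian(W[230:240,300:310,2]))
    m=cv2.inRange(hsv,(108,120,60),(125,255,255))
    k,l,st,ce=cv2.connectedComponentsWithStats(m)
    for i in range(1,k):
        if st[i,4]<150: continue
        P=W[l==i];zt=np.nanpercentile(P[:,2],80);P=P[P[:,2]>zt-5]
        print("blue",ce[i].round(),st[i,4],round(zt,1),rect(P[:,:2]))
    # rack bed fit: points in window
    (u0,v0,u1,v1)=(310,160,402,245)
    Q=W[v0:v1,u0:u1].reshape(-1,3);g=hsv[v0:v1,u0:u1]
    gm=cv2.inRange(g,(40,40,30),(90,255,255)).ravel()>0
    print("rack region z range",np.nanpercentile(Q[:,2],[5,50,95]).round(),"green centre",np.nanmean(Q[gm],0).round(1),gm.sum())
    # tray
    (u0,v0,u1,v1)=(135,145,222,215)
    Q=W[v0:v1,u0:u1].reshape(-1,3);val=hsv[v0:v1,u0:u1,2].ravel()
    T=Q[(Q[:,2]>6)&(Q[:,2]<20)];print("tray",rect(T[:,:2]),np.median(T[:,2]))
    G=Q[Q[:,2]>25];print("grip",len(G),rect(G[:,:2]),G[:,2].max(),np.median(G[:,2]))
E
python3 m.py
```

```text
scene bench z -1.1394861765590254
blue [332. 133.] 298 34.2 (array([ 865.2, -146.9]), array([50.3, 85.2]), 2.0)
blue [364. 139.] 305 34.9 (array([ 870.3, -254.5]), array([49.9, 87.5]), 2.5)
blue [278. 213.] 237 24.5 (array([533.1, -57.3]), array([ 14.7, 146.8]), 22.3)
blue [239. 222.] 280 24.5 (array([472. ,  43.5]), array([ 18. , 146.2]), -2.1)
rack region z range [ -4.  48. 105.] green centre [ 595.3 -273.6   73. ] 437
tray (array([551.6, 260.3]), array([200.5, 201.9]), 11.9) 7.764136979757745
grip 121 (array([570.3, 263.4]), array([14.3, 72. ]), -77.7) 45.76363009996482 36.98142504811788
side bench z 0.5902855415704721
blue [326. 143.] 305 36.4 (array([ 865. , -147.3]), array([49. , 82.9]), 3.6)
blue [359. 149.] 318 36.0 (array([ 871.6, -254.7]), array([49. , 81.5]), 3.1)
blue [272. 224.] 225 25.6 (array([534.8, -56.9]), array([ 14.4, 145.1]), 22.5)
blue [232. 232.] 267 26.1 (array([472.6,  43.8]), array([ 16.8, 145.6]), -2.5)
rack region z range [ -2.  51. 107.] green centre [ 597.1 -273.2   73.5] 508
tray (array([615.9, 283.2]), array([251.6, 299.5]), 27.8) 7.649747428590291
grip 117 (array([574.6, 264.8]), array([16.2, 72.3]), -79.2) 46.90130566562723 39.608914801471855
```

```bash
python3 - <<'E'
import cv2
a=cv2.imread("pics/scene.png")[155:250,300:410]
cv2.imwrite("pics/rackcrop.png",cv2.resize(a,None,fx=6,fy=6,interpolation=cv2.INTER_CUBIC))
E
```

```text
(no output)
```

View pics/rackcrop.png

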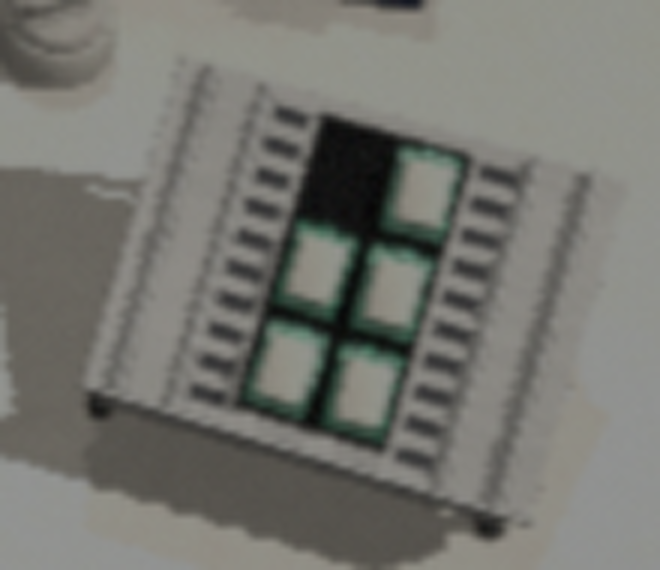

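The crop shows the mat with five blocks, corners near (325,115), (470,155), (385,450) and (245,405). The channels lie on both sides of it and the lip runs along the bottom, from (95,395) to (505,520).

```bash
cat > rack.py <<'E'
from m import *
def bed(p,W,box):
    u0,v0,u1,v1=box
    hsv=cv2.cvtColor(p,cv2.COLOR_RGB2HSV)[v0:v1,u0:u1];Q=W[v0:v1,u0:u1]
    m=((hsv[...,2]<45)|(cv2.inRange(hsv,(40,60,30),(90,255,255))>0)).astype(np.uint8)
    ok=(Q[...,2]>25); m=(m*ok).astype(np.uint8)
    m=cv2.morphologyEx(m,cv2.MORPH_CLOSE,np.ones((7,7)))
    k,l,st,ce=cv2.connectedComponentsWithStats(m);i=1+np.argmax(st[1:,4]);mm=l==i
    c=np.nanmean(Q[mm],0)
    X=Q.reshape(-1,3);X=X[np.isfinite(X).all(1)]
    X=X[(np.linalg.norm(X-c,axis=1)<170)&(X[:,2]>20)]
    # plane of known 27deg slope: robust fit
    rng=np.random.default_rng(0);best=(0,)
    for _ in range(1500):
        a,b,d=X[rng.choice(len(X),3,False)];n=np.cross(b-a,d-a);L=np.linalg.norm(n)
        if L<500: continue
        n=n/L*np.sign(n[2])
        if abs(np.degrees(np.arccos(n[2]))-27)>3: continue
        s=(abs((X-a)@n)<2).sum()
        if s>best[0]: best=(s,n,a)
    s,n,a=best;I=X[abs((X-a)@n)<2.5];a=I.mean(0);n=np.linalg.svd(I-a)[2][2];n*=np.sign(n[2])
    return X,n,a,Q[mm],s
def frame(n):
    x=np.array([0,0,1])-n*n[2];x/=np.linalg.norm(x);return np.c_[x,np.cross(n,x),n]
if __name__=="__main__":
  for nm in ["scene","side"]:
    z=np.load(nm+".npz");X,n,a,M,s=bed(z["p"],z["W"],(300,150,412,262))
    F=frame(n);print(nm,"tilt",np.degrees(np.arccos(n[2])).round(2),"yaw",np.degrees(np.arctan2(F[1,0],F[0,0])).round(2),s,len(X))
    q=(X-a)@F; mq=(M-a)@F
    print("mat rect in bed",rect(mq[:,:2]),"h",np.median(mq[:,2]).round(1))
    on=q[abs(q[:,2])<8];print("bed rect",rect(on[:,:2]))
    hi=q[(q[:,2]>20)&(q[:,2]<60)];print("lip pts",len(hi),hi.mean(0).round(1),rect(hi[:,:2]), np.percentile(hi[:,2],98))
    for y in range(-120,121,4):
        t=q[(abs(q[:,1]-y)<2)&(abs(q[:,0])<60)];print(y,np.median(t[:,2]).round(1) if len(t) else None,end="; ")
    c=rect(on[:,:2])[0];print("\nworld of centre",(a+F@[c[0],c[1],0]).round(1))
    print(F.round(3).tolist(),a.round(1))
E
python3 rack.py
```

```text
scene tilt 27.0 yaw -2.37 2044 4591
mat rect in bed (array([-1.6,  4.6]), array([ 69.6, 144. ]), 0.5) h nan
bed rect (array([-3.7,  2.1]), array([169.6, 216.2]), 89.9)
lip pts 123 [-98.8   3.8  35.5] (array([-86.8,   1.9]), array([113.7, 179.8]), -57.5) 43.56188044228676
-120 None; -116 None; -112 None; -108 None; -104 0.0; -100 -0.2; -96 -0.2; -92 1.3; -88 4.2; -84 -0.6; -80 -0.0; -76 -0.3; -72 -0.1; -68 -0.8; -64 1.7; -60 0.3; -56 -0.5; -52 0.1; -48 -0.4; -44 -0.8; -40 0.1; -36 -0.1; -32 3.0; -28 7.0; -24 13.7; -20 13.2; -16 12.5; -12 13.4; -8 13.4; -4 6.5; 0 2.4; 4 1.4; 8 4.9; 12 6.3; 16 7.9; 20 8.4; 24 7.7; 28 7.7; 32 5.0; 36 1.3; 40 0.1; 44 -0.5; 48 -0.5; 52 -0.4; 56 -0.7; 60 0.3; 64 -0.5; 68 1.8; 72 -0.7; 76 -0.4; 80 -0.8; 84 -0.7; 88 -1.0; 92 1.1; 96 0.7; 100 -1.2; 104 -1.1; 108 -1.0; 112 -2.0; 116 None; 120 None; 
world of centre [ 603.6 -272.6   72.6]
[[0.89, 0.041, -0.454], [-0.037, 0.999, 0.019], [0.454, 0.0, 0.891]] [ 606.8 -274.9   74.3]
side tilt 27.03 yaw -2.82 2186 4700
mat rect in bed (array([-2.1, -0. ]), array([ 66.5, 139.5]), 0.4) h 2.4
bed rect (array([-2.7, -1. ]), array([169.7, 216. ]), -89.8)
lip pts 104 [-83.2  -4.   37.5] (array([-85.6,  -3.2]), array([147.2, 155. ]), 47.0) 43.59429314971752
-120 None; -116 None; -112 None; -108 -0.6; -104 -1.1; -100 -0.9; -96 -0.9; -92 5.3; -88 -1.1; -84 -0.7; -80 -0.4; -76 -0.7; -72 -0.5; -68 1.1; -64 2.0; -60 -0.4; -56 0.2; -52 0.3; -48 0.1; -44 -0.7; -40 -0.5; -36 1.7; -32 6.0; -28 13.8; -24 13.9; -20 13.4; -16 13.3; -12 12.5; -8 7.1; -4 2.3; 0 1.7; 4 3.2; 8 6.4; 12 6.9; 16 6.9; 20 7.9; 24 7.5; 28 5.9; 32 1.8; 36 1.2; 40 -0.4; 44 -0.5; 48 -0.3; 52 -0.3; 56 -0.2; 60 -0.1; 64 3.4; 68 -0.6; 72 -0.4; 76 -0.6; 80 -0.7; 84 0.2; 88 0.2; 92 4.7; 96 -0.5; 100 -0.0; 104 0.0; 108 -2.0; 112 None; 116 None; 120 None; 
world of centre [ 606.6 -271.7   73.9]
[[0.89, 0.049, -0.454], [-0.044, 0.999, 0.022], [0.454, 0.0, 0.891]] [ 609.  -270.8   75.2]
```

```bash
cat >> h.py <<'E'
def goal(pos,yaw,bedR=None,frm=None):
    """print tool-frame shift (m) and turn (deg) from measured pose (or frm) to pos with tool x at yaw; bedR: tool z = -bed z"""
    n=np.array([0,0,1.]) if bedR is None else bedR[:,2]
    if frm is None: o=observe(); frm=(o["position"],Ro.from_quat(o["tcp_rot"]).as_matrix())
    x=np.array([np.cos(np.radians(yaw)),np.sin(np.radians(yaw)),0]);x[2]=-(x@n)/n[2]
    x/=np.linalg.norm(x);z=-n;R=np.c_[x,np.cross(z,x),z]
    s=frm[1].T@(np.array(pos)-frm[0])/1000;w=np.degrees(Ro.from_matrix(frm[1].T@R).as_rotvec())
    print("shift",s.round(4).tolist(),"turn",w.round(2).tolist());return np.array(pos),R
E
python3 -c "
from h import *
goal([534,-57,170],202.4)"
```

```text
shift [-0.5333, -0.5607, 0.0722] turn [-0.11, -0.05, -35.28]
```

```bash
r='{"x":-0.21,"y":-0.22,"z":0,"claw":0.5}'
python3 -m inch '[{"x":-0.02,"y":-0.02,"claw":0.6},{"x":-0.05,"y":-0.05,"claw":0.6},{"x":-0.08,"y":-0.08,"claw":0.6},{"x":-0.11,"y":-0.11,"claw":0.6},{"x":-0.13,"y":-0.14,"claw":0.6},{"x":-0.16,"y":-0.17,"claw":0.6},{"x":-0.18,"y":-0.19,"claw":0.6},{"x":-0.21,"y":-0.22,"claw":0.6}]'
python3 -m inch '[{"x":-0.03,"y":-0.03,"claw":0.6},{"x":-0.06,"y":-0.06,"claw":0.6},{"x":-0.09,"y":-0.09,"claw":0.6},{"x":-0.12,"y":-0.12,"claw":0.6},{"x":-0.14,"y":-0.15,"claw":0.6},{"x":-0.17,"y":-0.18,"claw":0.6},{"x":-0.19,"y":-0.21,"claw":0.6},{"x":-0.22,"y":-0.23,"claw":0.6}]'
python3 -m inch '[{"x":-0.02,"y":-0.02,"wz":-6,"claw":0.6},{"x":-0.04,"y":-0.04,"z":0.02,"wz":-12,"claw":0.6},{"x":-0.06,"y":-0.06,"z":0.04,"wz":-18,"claw":0.6},{"x":-0.08,"y":-0.08,"z":0.06,"wz":-24,"claw":0.6},{"x":-0.1,"y":-0.1,"z":0.07,"wz":-30,"claw":0.6},{"x":-0.103,"y":-0.111,"z":0.072,"wz":-35,"claw":0.6},{"x":-0.103,"y":-0.111,"z":0.072,"wz":-35,"claw":0.6},{"x":-0.103,"y":-0.111,"z":0.072,"wz":-35,"claw":0.6}]'
python3 - <<'E'
from m import *
o=observe();print(o["position"],o["qvel"].round(3))
p,d,W=cloud("wrist");save("w1",p);np.savez("w1",p=p,W=W)
hsv=cv2.cvtColor(p,cv2.COLOR_RGB2HSV)
m=cv2.inRange(hsv,(105,110,40),(128,255,255));k,l,st,ce=cv2.connectedComponentsWithStats(m)
for i in range(1,k):
    if st[i,4]<150: continue
    P=W[l==i];P=P[np.isfinite(P).all(1)];zt=np.percentile(P[:,2],70);P=P[abs(P[:,2]-zt)<4]
    print(ce[i].round(),st[i,4],zt.round(1),rect(P[:,:2]))
E
```

```text
[139.13809776 608.57421204 241.16458364] [-0.001 -0.    -0.002 -0.001  0.001 -0.   ]
[294.  47.] 919 -451.2 (array([-49.1, 757.9]), array([58.7, 63.2]), 12.5)validation failed for argument at $[0]...
validation failed for argument at $[0]...
validation failed for argument at $[0]...
```

View pics/w1.png

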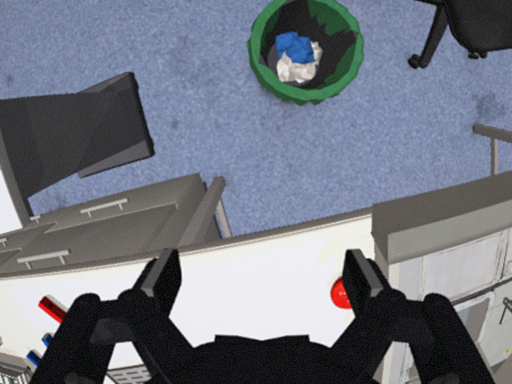

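The moves were refused because every row needs all its keys, so this wrist view is still from the start pose: floor and bin, with the fingers at (165,290) and (365,280).

```bash
python3 -m inch '[{"wx":0,"wy":0,"wz":0,"x":-0.02,"y":-0.02,"z":0,"claw":0.6},{"wx":0,"wy":0,"wz":0,"x":-0.05,"y":-0.05,"z":0,"claw":0.6},{"wx":0,"wy":0,"wz":0,"x":-0.08,"y":-0.08,"z":0,"claw":0.6},{"wx":0,"wy":0,"wz":0,"x":-0.11,"y":-0.11,"z":0,"claw":0.6},{"wx":0,"wy":0,"wz":0,"x":-0.13,"y":-0.14,"z":0,"claw":0.6},{"wx":0,"wy":0,"wz":0,"x":-0.16,"y":-0.17,"z":0,"claw":0.6},{"wx":0,"wy":0,"wz":0,"x":-0.18,"y":-0.19,"z":0,"claw":0.6},{"wx":0,"wy":0,"wz":0,"x":-0.21,"y":-0.22,"z":0,"claw":0.6}]'
python3 -m inch '[{"wx":0,"wy":0,"wz":0,"x":-0.03,"y":-0.03,"z":0,"claw":0.6},{"wx":0,"wy":0,"wz":0,"x":-0.06,"y":-0.06,"z":0,"claw":0.6},{"wx":0,"wy":0,"wz":0,"x":-0.09,"y":-0.09,"z":0,"claw":0.6},{"wx":0,"wy":0,"wz":0,"x":-0.12,"y":-0.12,"z":0,"claw":0.6},{"wx":0,"wy":0,"wz":0,"x":-0.14,"y":-0.15,"z":0,"claw":0.6},{"wx":0,"wy":0,"wz":0,"x":-0.17,"y":-0.18,"z":0,"claw":0.6},{"wx":0,"wy":0,"wz":0,"x":-0.19,"y":-0.21,"z":0,"claw":0.6},{"wx":0,"wy":0,"wz":0,"x":-0.22,"y":-0.23,"z":0,"claw":0.6}]'
python3 -m inch '[{"wx":0,"wy":0,"wz":-6,"x":-0.02,"y":-0.02,"z":0,"claw":0.6},{"wx":0,"wy":0,"wz":-12,"x":-0.04,"y":-0.04,"z":0.02,"claw":0.6},{"wx":0,"wy":0,"wz":-18,"x":-0.06,"y":-0.06,"z":0.04,"claw":0.6},{"wx":0,"wy":0,"wz":-24,"x":-0.08,"y":-0.08,"z":0.06,"claw":0.6},{"wx":0,"wy":0,"wz":-30,"x":-0.1,"y":-0.1,"z":0.07,"claw":0.6},{"wx":0,"wy":0,"wz":-35,"x":-0.103,"y":-0.111,"z":0.072,"claw":0.6},{"wx":0,"wy":0,"wz":-35,"x":-0.103,"y":-0.111,"z":0.072,"claw":0.6},{"wx":0,"wy":0,"wz":-35,"x":-0.103,"y":-0.111,"z":0.072,"claw":0.6}]'
cat > bars.py <<'E'
from m import *
def bars(show=None):
    p,d,W=cloud("wrist")
    if show: save(show,p);np.savez(show,p=p,W=W)
    hsv=cv2.cvtColor(p,cv2.COLOR_RGB2HSV)
    m=cv2.inRange(hsv,(105,110,40),(128,255,255));k,l,st,ce=cv2.connectedComponentsWithStats(m)
    for i in range(1,k):
        if st[i,4]<150: continue
        P=W[l==i];P=P[np.isfinite(P).all(1)];zt=np.percentile(P[:,2],70);P=P[abs(P[:,2]-zt)<4]
        print(ce[i].round(),st[i,4],zt.round(1),rect(P[:,:2]))
E
python3 - <<'E'
from bars import *
o=observe();print(o["position"],o["qvel"].round(3))
bars("w2")
goal([534,-57,60],202.4)
E
```

```text
t: 0.82
position: [294.6, 347.7, 242.2]
tcp_rot: [0.112, 0.994, 0.001, -0.0]
force: [1.8, 0.2, 0.0]
gripper_width: 0.6
gripper_force: 0.0
t: 1.48
position: [456.6, 72.8, 241.9]
tcp_rot: [0.113, 0.994, -0.0, -0.001]
force: [1.1, 0.3, -0.0]
gripper_width: 0.601
gripper_force: 0.0
t: 2.15
position: [533.0, -56.0, 169.7]
tcp_rot: [-0.19, 0.982, 0.001, -0.001]
force: [-0.1, -0.4, -0.3]
gripper_width: 0.603
gripper_force: 0.0
[532.9589024  -55.97921539 169.66669691] [ 0.024 -0.026  0.004  0.004  0.002  0.004]
[373. 164.] 3020 24.7 (array([473.4,  45.3]), array([ 18.8, 147.5]), -1.8)
[260. 177.] 2473 24.9 (array([534.6, -57.1]), array([ 16.9, 147.5]), 22.3)
[ 62. 326.] 812 34.4 (array([ 870.3, -254.9]), array([53.6, 85.9]), 0.9)
[137. 370.] 200 34.5 (array([ 872.5, -120. ]), array([18.8, 71. ]), -11.5)
shift [-0.0003, -0.002, 0.1102] turn [0.05, -0.02, -0.44]
```

View pics/w2.png

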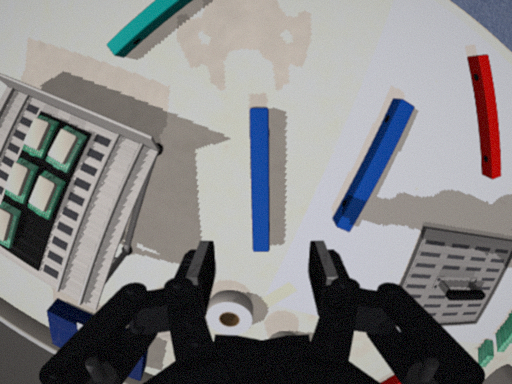

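The wrist view shows bar B at (260,177) and bar A at (373,164), both agreeing with the scene cameras. Next is the descent and grasp of bar B.

```bash
python3 -m inch '[{"wx":0,"wy":0,"wz":0,"x":-0.001,"y":-0.0015,"z":0.03,"claw":0.6},{"wx":0,"wy":0,"wz":0,"x":-0.001,"y":-0.0015,"z":0.06,"claw":0.6},{"wx":0,"wy":0,"wz":0,"x":-0.001,"y":-0.0015,"z":0.09,"claw":0.6},{"wx":0,"wy":0,"wz":0,"x":-0.001,"y":-0.0015,"z":0.115,"claw":0.6},{"wx":0,"wy":0,"wz":0,"x":-0.001,"y":-0.0015,"z":0.132,"claw":0.6},{"wx":0,"wy":0,"wz":0,"x":-0.001,"y":-0.0015,"z":0.144,"claw":0.6},{"wx":0,"wy":0,"wz":0,"x":-0.001,"y":-0.0015,"z":0.148,"claw":0.6},{"wx":0,"wy":0,"wz":0,"x":-0.001,"y":-0.0015,"z":0.148,"claw":0.4}]'
python3 -m inch '[{"wx":0,"wy":0,"wz":0,"x":0,"y":0,"z":0,"claw":0.3},{"wx":0,"wy":0,"wz":0,"x":0,"y":0,"z":0,"claw":0},{"wx":0,"wy":0,"wz":0,"x":0,"y":0,"z":0,"claw":0},{"wx":0,"wy":0,"wz":0,"x":0,"y":0,"z":0,"claw":0},{"wx":0,"wy":0,"wz":0,"x":0,"y":0,"z":0,"claw":0},{"wx":0,"wy":0,"wz":0,"x":0,"y":0,"z":0,"claw":0},{"wx":0,"wy":0,"wz":0,"x":0,"y":0,"z":0,"claw":0},{"wx":0,"wy":0,"wz":0,"x":0,"y":0,"z":0,"claw":0}]'
```

```text
t: 2.87
position: [534.5, -55.9, 22.0]
tcp_rot: [-0.192, 0.981, 0.0, -0.0]
force: [-1.0, -0.4, 0.1]
gripper_width: 0.472
gripper_force: 0.0
t: 3.53
position: [536.6, -57.0, 24.0]
tcp_rot: [-0.192, 0.981, -0.0, 0.002]
force: [-1.2, 0.5, 5.8]
gripper_width: 0.192
gripper_force: 61.1
```

```bash
cat > bedf.py <<'E'
from rack import *
yw,tl=np.radians(-2.6),np.radians(27)
B=Ro.from_euler("ZY",[yw,-tl]).as_matrix(); O=np.array([532.5,-268.9,36.3])
def bp(x,y,z): return O+B@np.array([x,y,z])
E
python3 -m inch '[{"wx":0,"wy":0,"wz":0,"x":0,"y":0,"z":-0.01,"claw":0},{"wx":0,"wy":0,"wz":0,"x":0,"y":0,"z":-0.03,"claw":0},{"wx":0,"wy":0,"wz":0,"x":0,"y":0,"z":-0.06,"claw":0},{"wx":0,"wy":0,"wz":0,"x":0,"y":0,"z":-0.09,"claw":0},{"wx":0,"wy":0,"wz":0,"x":0,"y":0,"z":-0.12,"claw":0},{"wx":0,"wy":0,"wz":0,"x":0,"y":0,"z":-0.15,"claw":0},{"wx":0,"wy":0,"wz":0,"x":0,"y":0,"z":-0.18,"claw":0},{"wx":0,"wy":0,"wz":0,"x":0,"y":0,"z":-0.2,"claw":0}]'
python3 - <<'E'
from bedf import *
print(B.round(3).tolist(),bp(82,0,0))
goal(bp(79,-78,104),177.4,B)
E
```

```text
t: 4.2
position: [535.8, -57.1, 226.0]
tcp_rot: [-0.192, 0.981, -0.001, 0.002]
force: [1.1, 0.2, -0.1]
gripper_width: 0.193
gripper_force: 60.2
[[0.89, 0.045, -0.454], [-0.04, 0.999, 0.021], [0.454, 0.0, 0.891]] [ 605.4873222  -272.21433491   73.52722098]
shift [0.0945, -0.2754, 0.0615] turn [5.73, -26.36, 24.26]
```

```bash
python3 -m inch '[{"wx":0.6,"wy":-2.6,"wz":2.4,"x":0.005,"y":-0.02,"z":0,"claw":0},{"wx":1.4,"wy":-6.6,"wz":6,"x":0.02,"y":-0.055,"z":0,"claw":0},{"wx":2.3,"wy":-10.5,"wz":9.7,"x":0.035,"y":-0.095,"z":0.01,"claw":0},{"wx":3.2,"wy":-14.5,"wz":13.3,"x":0.05,"y":-0.135,"z":0.02,"claw":0},{"wx":4,"wy":-18.5,"wz":17,"x":0.065,"y":-0.175,"z":0.03,"claw":0},{"wx":4.9,"wy":-22.4,"wz":20.6,"x":0.08,"y":-0.215,"z":0.04,"claw":0},{"wx":5.4,"wy":-25,"wz":23,"x":0.09,"y":-0.25,"z":0.05,"claw":0},{"wx":5.7,"wy":-26.4,"wz":24.3,"x":0.094,"y":-0.275,"z":0.06,"claw":0}]'
cat > look.py <<'E'
import sys
from bedf import *
o=observe();Rt=Ro.from_quat(o["tcp_rot"]).as_matrix();print("tcp in bed",(B.T@(o["position"]-O)).round(1),np.abs(o["qvel"]).max().round(3))
p,d,W=cloud("wrist");save(sys.argv[1],p);np.savez(sys.argv[1],p=p,W=W,pos=o["position"],Rt=Rt)
hsv=cv2.cvtColor(p,cv2.COLOR_RGB2HSV);m=cv2.inRange(hsv,(105,110,40),(128,255,255))
k,l,st,ce=cv2.connectedComponentsWithStats(m)
for i in range(1,k):
    if st[i,4]<150: continue
    P=W[l==i];P=P[np.isfinite(P).all(1)];q=(P-o["position"])@Rt;b=(P-O)@B
    print(ce[i].round(),st[i,4],"tool lo/hi",np.percentile(q,[2,98],axis=0).round(1).tolist(),"bed",np.percentile(b,[2,98],axis=0).round(1).tolist())
Q=((W-O)@B).reshape(-1,3);Q=Q[np.isfinite(Q).all(1)]
S=Q[(Q[:,0]>5)&(Q[:,0]<165)&(abs(Q[:,1])<107)&(abs(Q[:,2])<12)]
S=S[(abs(S[:,1])>42)]
A=np.c_[S[:,:2],np.ones(len(S))];w=np.ones(len(S),bool)
for _ in range(5):
    c=np.linalg.lstsq(A[w],S[w,2],rcond=None)[0];w=abs(S[:,2]-A@c)<2
print("sheet z=ax+by+c",c.round(4),w.sum())
for s in (1,-1):
    for y in np.arange(58,104,1.0):
        t=Q[(abs(s*Q[:,1]-y)<.5)&(Q[:,0]>15)&(Q[:,0]<150)&(abs(Q[:,2])<12)];print(int(s*y),np.percentile(t[:,2],75).round(1) if len(t)>5 else None,end="; ")
    print()
L=Q[(Q[:,2]>20)&(Q[:,2]<45)&(abs(Q[:,0])<20)&(abs(Q[:,1])<100)];print("lip",len(L),np.percentile(L[:,0],[10,50,90]).round(1) if len(L) else "")
E
python3 look.py w3; python3 -c "
from bedf import *
goal(bp(79,-78,104),177.4,B)"
```

```text
t: 4.87
position: [549.5, -350.0, 162.1]
tcp_rot: [0.025, 0.972, -0.005, 0.232]
force: [0.0, -0.4, -0.0]
gripper_width: 0.192
gripper_force: 60.2
tcp in bed [ 75.5 -80.3 102.7] 0.726
[261. 220.] 7834 tool lo/hi [[-51.3, -8.6, -2.1], [73.7, 7.7, 0.7]] bed [[1.8, -88.8, 102.0], [126.8, -72.4, 104.9]]
[388. 287.] 387 tool lo/hi [[-245.7, 191.1, 240.9], [-193.2, 245.6, 268.0]] bed [[269.2, 109.5, -166.1], [321.8, 163.8, -138.9]]
sheet z=ax+by+c [-7.000e-04  1.700e-03  9.439e-01] 11861
58 1.5; 59 1.5; 60 1.4; 61 1.3; 62 1.2; 63 1.6; 64 4.6; 65 5.6; 66 6.2; 67 5.9; 68 5.2; 69 None; 70 1.7; 71 1.4; 72 1.3; 73 1.3; 74 1.3; 75 1.4; 76 1.3; 77 1.3; 78 1.3; 79 1.4; 80 1.3; 81 1.3; 82 1.3; 83 1.4; 84 1.1; 85 1.2; 86 1.4; 87 1.4; 88 1.4; 89 1.4; 90 1.7; 91 6.3; 92 7.2; 93 8.1; 94 7.7; 95 7.5; 96 None; 97 None; 98 1.9; 99 2.0; 100 1.5; 101 1.4; 102 1.4; 103 1.3; 
-58 1.1; -59 1.1; -60 1.1; -61 1.4; -62 6.0; -63 6.2; -64 5.9; -65 1.6; -66 None; -67 None; -68 None; -69 None; -70 None; -71 None; -72 None; -73 None; -74 None; -75 None; -76 None; -77 None; -78 None; -79 None; -80 None; -81 None; -82 None; -83 None; -84 None; -85 None; -86 None; -87 None; -88 None; -89 None; -90 None; -91 None; -92 None; -93 None; -94 None; -95 None; -96 None; -97 1.0; -98 1.0; -99 1.0; -100 1.2; -101 1.1; -102 0.9; -103 1.0; 
lip 1204 [-4.  -2.7 -1.4]
shift [-0.0042, 0.0067, -0.0035] turn [-0.34, -0.13, -0.42]
```

View pics/w3.png

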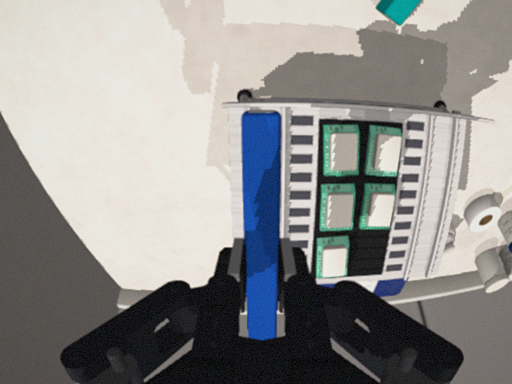

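The view shows bar B held along column 261, from (260,112) to (260,335), over the right channel. The left channel is visible at column 430, clear of the blocks. The arm was still moving, so I'll re-measure now that it has settled.

```bash
python3 look.py w4; python3 -c "
from bedf import *
goal(bp(79,-78,104),177.4,B)"
```

```text
tcp in bed [ 74.8 -84.7 100.5] 0.147
[261. 220.] 7805 tool lo/hi [[-51.3, -8.6, -2.1], [73.7, 7.7, 0.7]] bed [[1.0, -93.1, 99.8], [126.1, -76.8, 102.7]]
[392. 289.] 379 tool lo/hi [[-246.3, 197.0, 238.2], [-194.9, 251.5, 265.3]] bed [[270.6, 109.4, -166.7], [322.2, 163.6, -139.5]]
sheet z=ax+by+c [-9.000e-04  1.600e-03  9.869e-01] 11910
58 1.6; 59 1.5; 60 1.5; 61 1.3; 62 1.3; 63 1.5; 64 4.3; 65 5.7; 66 6.1; 67 5.8; 68 5.3; 69 None; 70 1.8; 71 1.3; 72 1.4; 73 1.3; 74 1.4; 75 1.4; 76 1.2; 77 1.3; 78 1.3; 79 1.3; 80 1.4; 81 1.5; 82 1.4; 83 1.4; 84 1.5; 85 1.4; 86 1.3; 87 1.3; 88 1.3; 89 1.3; 90 1.8; 91 6.5; 92 7.4; 93 8.2; 94 7.7; 95 None; 96 None; 97 None; 98 None; 99 1.8; 100 1.4; 101 1.4; 102 1.3; 103 1.5; 
-58 1.1; -59 1.1; -60 1.2; -61 1.4; -62 5.9; -63 6.2; -64 5.8; -65 1.2; -66 1.0; -67 1.1; -68 1.2; -69 1.2; -70 1.1; -71 None; -72 None; -73 None; -74 None; -75 None; -76 None; -77 None; -78 None; -79 None; -80 None; -81 None; -82 None; -83 None; -84 None; -85 None; -86 None; -87 None; -88 None; -89 None; -90 None; -91 None; -92 None; -93 None; -94 None; -95 None; -96 None; -97 None; -98 None; -99 None; -100 None; -101 1.5; -102 1.2; -103 1.1; 
lip 1208 [-4.  -2.7 -1.4]
shift [-0.0043, 0.0032, -0.003] turn [-0.06, -0.3, -0.4]
```

```bash
python3 - <<'E'
from bedf import *
W=np.load("w4.npz")["W"];Q=((W-O)@B).reshape(-1,3);Q=Q[np.isfinite(Q).all(1)]
for lo,hi in ((60,72),(88,98),(-66,-59)):
    t=Q[(Q[:,1]>lo)&(Q[:,1]<hi)&(Q[:,2]>4.5)&(Q[:,2]<9)&(Q[:,0]>15)&(Q[:,0]<150)]
    f=np.polyfit(t[:,0],t[:,1],1);print(lo,len(t),"slope deg",np.degrees(f[0]).round(2),"y@80",np.polyval(f,80).round(2))
t=Q[(Q[:,2]>15)&(Q[:,2]<36)&(abs(Q[:,0])<12)&(abs(Q[:,1])<60)];f=np.polyfit(t[:,1],t[:,0],1);print("lip deg",-np.degrees(f[0]).round(2),np.polyval(f,0).round(2))
for z in range(5,46,5):
    u=Q[(abs(Q[:,2]-z)<2.5)&(abs(Q[:,0])<15)&(abs(Q[:,1])<60)&(Q[:,0]<5)];print(z,len(u),np.percentile(u[:,0],[5,50,95]).round(1) if len(u) else "")
o=observe();print((B.T@(o["position"]-O)).round(1))
E
```

```text
60 390 slope deg 0.24 y@80 65.42
88 515 slope deg 0.09 y@80 92.05
-66 390 slope deg -0.02 y@80 -63.03
lip deg 0.1 -4.1
5 13 [-4.6  0.9  3.1]
10 56 [-4.7 -4.3 -3.9]
15 21 [-4.5 -3.9 -3.7]
20 21 [-4.4 -4.1 -3.9]
25 20 [-4.4 -4.  -3.8]
30 22 [-4.4 -4.2 -3.8]
35 24 [-4.4 -4.1 -3.8]
40 673 [-4.  -2.6 -1.3]
45 7 [-3.6 -2.9 -2.3]
[ 74.6 -81.2 101. ]
```

```bash
sed -i 's/^def bp/O=O+B@np.array([-1.2,1.0,1.0])\ndef bp/' bedf.py
python3 - <<'E'
from bedf import *
z=np.load("w4.npz");q=(z["W"]-z["pos"])@z["Rt"];m=cv2.inRange(cv2.cvtColor(z["p"],cv2.COLOR_RGB2HSV),(105,110,40),(128,255,255))>0
t=q[m];t=t[(abs(t[:,2])<6)&(abs(t[:,1])<7)];print("bar top z=ax+b",np.polyfit(t[:,0],t[:,2],1).round(4))
mid=[(np.percentile(t[abs(t[:,0]-x)<4][:,1],[2,98]).mean()).round(2) for x in (-40,0,40,65)];print(mid)
goal(bp(78,-77.5,40),177.4,B)
E
```

```text
bar top z=ax+b [-0.0031 -0.5941]
[np.float64(0.0), np.float64(-0.06), np.float64(0.15), np.float64(-0.06)]
shift [-0.0024, 0.0048, 0.06] turn [-0.06, -0.3, -0.4]
```

```bash
python3 -m inch '[{"wx":0,"wy":0,"wz":0,"x":-0.002,"y":0.003,"z":0.005,"claw":0},{"wx":0,"wy":0,"wz":0,"x":-0.002,"y":0.004,"z":0.015,"claw":0},{"wx":0,"wy":0,"wz":0,"x":-0.002,"y":0.004,"z":0.03,"claw":0},{"wx":0,"wy":0,"wz":0,"x":-0.002,"y":0.004,"z":0.045,"claw":0},{"wx":0,"wy":0,"wz":0,"x":-0.002,"y":0.004,"z":0.055,"claw":0},{"wx":0,"wy":0,"wz":0,"x":-0.002,"y":0.004,"z":0.06,"claw":0},{"wx":0,"wy":0,"wz":0,"x":-0.002,"y":0.004,"z":0.06,"claw":0},{"wx":0,"wy":0,"wz":0,"x":-0.002,"y":0.004,"z":0.06,"claw":0}]'
python3 - <<'E'
from bedf import *
o=observe();print((B.T@(o["position"]-O)).round(2),abs(o["qvel"]).max())
goal(bp(78,-77.8,24.5),177.4,B)
E
```

```text
t: 5.63
position: [580.8, -343.2, 109.6]
tcp_rot: [0.022, 0.973, -0.004, 0.232]
force: [0.0, -0.9, -0.8]
gripper_width: 0.191
gripper_force: 60.2
[ 80.47 -73.05  40.88] 0.01434234070959268
shift [0.0024, -0.0048, 0.0164] turn [0.12, -0.21, 0.02]
```

```bash
python3 -m inch '[{"wx":0,"wy":0,"wz":0,"x":0.002,"y":-0.003,"z":0,"claw":0},{"wx":0,"wy":0,"wz":0,"x":0.0024,"y":-0.0048,"z":0,"claw":0},{"wx":0,"wy":0,"wz":0,"x":0.0024,"y":-0.0048,"z":0.003,"claw":0},{"wx":0,"wy":0,"wz":0,"x":0.0024,"y":-0.0048,"z":0.006,"claw":0},{"wx":0,"wy":0,"wz":0,"x":0.0024,"y":-0.0048,"z":0.006,"claw":0},{"wx":0,"wy":0,"wz":0,"x":0.0024,"y":-0.0048,"z":0.006,"claw":0},{"wx":0,"wy":0,"wz":0,"x":0.0024,"y":-0.0048,"z":0.006,"claw":0},{"wx":0,"wy":0,"wz":0,"x":0.0024,"y":-0.0048,"z":0.006,"claw":0}]'
python3 - <<'E'
from bedf import *
o=observe();print((B.T@(o["position"]-O)).round(2),abs(o["qvel"]).max())
goal(bp(78,-77.8,24.5),177.4,B)
E
python3 look.py w5 | tail -4 | cut -c1-600
```

```text
t: 6.3
position: [580.8, -349.0, 103.2]
tcp_rot: [0.022, 0.973, -0.005, 0.232]
force: [0.3, 0.6, -0.4]
gripper_width: 0.193
gripper_force: 60.2
[ 77.78 -78.83  35.08] 0.001280134480597525
shift [-0.0003, 0.001, 0.0106] turn [0.07, -0.2, -0.06]
sheet z=ax+by+c [-0.0008  0.002  -0.0374] 17483
58 0.4; 59 0.4; 60 0.3; 61 0.2; 62 0.6; 63 3.8; 64 4.7; 65 5.2; 66 4.8; 67 3.9; 68 None; 69 1.5; 70 0.7; 71 0.4; 72 0.5; 73 0.3; 74 0.4; 75 0.3; 76 0.3; 77 0.2; 78 0.3; 79 0.2; 80 0.3; 81 0.3; 82 0.3; 83 0.3; 84 0.3; 85 0.3; 86 0.3; 87 0.2; 88 0.3; 89 2.8; 90 5.5; 91 6.2; 92 7.1; 93 6.7; 94 5.9; 95 None; 96 None; 97 None; 98 None; 99 1.4; 100 0.8; 101 0.4; 102 0.3; 103 0.2; 
-58 0.5; -59 0.2; -60 0.1; -61 0.1; -62 0.1; -63 4.8; -64 5.0; -65 4.9; -66 0.8; -67 0.0; -68 0.2; -69 None; -70 None; -71 None; -72 None; -73 None; -74 None; -75 None; -76 None; -77 None; -78 None; -79 None; -80 None; -81 None; -82 None; -83 None; -84 None; -85 None; -86 None; -87 None; -88 None; -89 None; -90 6.9; -91 7.0; -92 6.9; -93 5.9; -94 -0.1; -95 0.1; -96 0.1; -97 0.0; -98 -0.0; -99 -0.0; -100 0.0; -101 0.1; -102 -0.0; -103 0.1; 
lip 3756 [-2.4 -0.1 15.7]
```

```bash
python3 -m inch '[{"wx":0,"wy":0,"wz":0,"x":0,"y":0.001,"z":0.002,"claw":0},{"wx":0,"wy":0,"wz":0,"x":0,"y":0.001,"z":0.004,"claw":0},{"wx":0,"wy":0,"wz":0,"x":0,"y":0.001,"z":0.006,"claw":0},{"wx":0,"wy":0,"wz":0,"x":0,"y":0.001,"z":0.008,"claw":0},{"wx":0,"wy":0,"wz":0,"x":0,"y":0.001,"z":0.0095,"claw":0},{"wx":0,"wy":0,"wz":0,"x":0,"y":0.001,"z":0.011,"claw":0},{"wx":0,"wy":0,"wz":0,"x":0,"y":0.001,"z":0.011,"claw":0},{"wx":0,"wy":0,"wz":0,"x":0,"y":0.001,"z":0.011,"claw":0}]'
python3 -c "
from bedf import *
o=observe();print((B.T@(o['position']-O)).round(2))"
python3 -m inch '[{"wx":0,"wy":0,"wz":0,"x":0,"y":0,"z":0,"claw":0.25},{"wx":0,"wy":0,"wz":0,"x":0,"y":0,"z":0,"claw":0.4},{"wx":0,"wy":0,"wz":0,"x":0,"y":0,"z":0,"claw":0.4},{"wx":0,"wy":0,"wz":0,"x":0,"y":0,"z":0,"claw":0.4},{"wx":0,"wy":0,"wz":0,"x":0,"y":0,"z":0,"claw":0.4},{"wx":0,"wy":0,"wz":0,"x":0,"y":0,"z":-0.01,"claw":0.4},{"wx":0,"wy":0,"wz":0,"x":0,"y":0,"z":-0.03,"claw":0.4},{"wx":0,"wy":0,"wz":0,"x":0,"y":0,"z":-0.06,"claw":0.4}]'
python3 -m inch '[{"wx":0,"wy":0,"wz":0,"x":0,"y":0,"z":-0.02,"claw":0.4},{"wx":0,"wy":0,"wz":0,"x":0,"y":0,"z":-0.03,"claw":0.4},{"wx":0,"wy":0,"wz":0,"x":0,"y":0,"z":-0.03,"claw":0.4},{"wx":0,"wy":0,"wz":0,"x":0,"y":0,"z":-0.03,"claw":0.4},{"wx":0,"wy":0,"wz":0,"x":0,"y":0,"z":-0.03,"claw":0.4},{"wx":0,"wy":0,"wz":0,"x":0,"y":0,"z":-0.03,"claw":0.4},{"wx":0,"wy":0,"wz":0,"x":0,"y":0,"z":-0.03,"claw":0.4},{"wx":0,"wy":0,"wz":0,"x":0,"y":0,"z":-0.03,"claw":0.4}]'
python3 look.py w6 | grep -v ';'; python3 -c "
from h import *
goal([473.2,45,150],178)"
```

```text
t: 7.02
position: [585.8, -348.1, 93.2]
tcp_rot: [0.022, 0.973, -0.004, 0.232]
force: [0.1, 0.1, -0.6]
gripper_width: 0.189
gripper_force: 60.2
[ 77.65 -77.74  23.9 ]
t: 7.68
position: [557.3, -345.6, 145.2]
tcp_rot: [0.022, 0.973, -0.003, 0.23]
force: [-0.2, -0.2, 1.0]
gripper_width: 0.404
gripper_force: 0.0
t: 8.35
position: [545.0, -345.9, 172.3]
tcp_rot: [0.022, 0.973, -0.004, 0.231]
force: [-0.2, -0.0, 0.4]
gripper_width: 0.404
gripper_force: 0.0
tcp in bed [ 77.2 -77.4 112.9] 0.005
[260. 190.] 3742 tool lo/hi [[-68.1, -9.5, 88.0], [72.7, 7.2, 90.8]] bed [[4.1, -86.5, 22.3], [144.8, -69.9, 24.9]]
[387. 281.] 324 tool lo/hi [[-240.4, 47.7, -40.0], [12.3, 239.4, 276.5]] bed [[65.1, -29.7, -164.1], [316.5, 162.5, 153.2]]
sheet z=ax+by+c [-0.0009  0.002  -0.0581] 14031
lip 1728 [-2.6 -0.5 14.7]
shift [0.0906, 0.3873, -0.0192] turn [0.01, 26.73, -0.62]
```

View pics/w6.png

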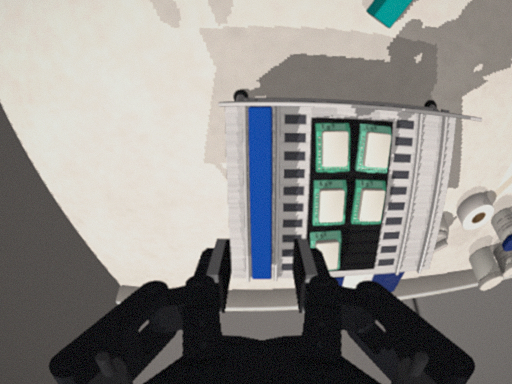

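Bar B now lies in the right channel at (260,190), bed coordinates about (74.5, -78.2, 12). Next is bar A.

```bash
python3 -m inch '[{"wx":0,"wy":2,"wz":0,"x":0.005,"y":0.02,"z":-0.005,"claw":0.5},{"wx":0,"wy":5,"wz":0,"x":0.015,"y":0.06,"z":-0.01,"claw":0.5},{"wx":0,"wy":8,"wz":0,"x":0.024,"y":0.1,"z":-0.019,"claw":0.5},{"wx":0,"wy":12,"wz":0,"x":0.035,"y":0.14,"z":-0.019,"claw":0.5},{"wx":0,"wy":16,"wz":0,"x":0.045,"y":0.18,"z":-0.019,"claw":0.5},{"wx":0,"wy":20,"wz":0,"x":0.055,"y":0.22,"z":-0.019,"claw":0.5},{"wx":0,"wy":24,"wz":-0.6,"x":0.065,"y":0.26,"z":-0.019,"claw":0.5},{"wx":0,"wy":26.7,"wz":-0.6,"x":0.075,"y":0.3,"z":-0.019,"claw":0.5}]'
python3 -c "
from h import *
goal([473.2,45,120],178)"
```

```text
t: 9.07
position: [484.1, -41.6, 157.7]
tcp_rot: [0.018, 1.0, -0.001, 0.0]
force: [1.7, 0.6, -0.3]
gripper_width: 0.501
gripper_force: 0.0
shift [0.0139, 0.0862, 0.0376] turn [-0.11, 0.06, -0.02]
```

```bash
python3 -m inch '[{"wx":0,"wy":0,"wz":0,"x":0.005,"y":0.03,"z":0.005,"claw":0.5},{"wx":0,"wy":0,"wz":0,"x":0.01,"y":0.06,"z":0.015,"claw":0.5},{"wx":0,"wy":0,"wz":0,"x":0.014,"y":0.08,"z":0.03,"claw":0.5},{"wx":0,"wy":0,"wz":0,"x":0.014,"y":0.088,"z":0.045,"claw":0.5},{"wx":0,"wy":0,"wz":0,"x":0.014,"y":0.088,"z":0.06,"claw":0.5},{"wx":0,"wy":0,"wz":0,"x":0.014,"y":0.088,"z":0.07,"claw":0.5},{"wx":0,"wy":0,"wz":0,"x":0.014,"y":0.088,"z":0.07,"claw":0.5},{"wx":0,"wy":0,"wz":0,"x":0.014,"y":0.088,"z":0.07,"claw":0.5}]'
python3 -c "
from bars import *
bars()
goal([473.2,45,22],178)"
```

```text
t: 9.73
position: [472.3, 44.9, 86.6]
tcp_rot: [0.018, 1.0, -0.0, 0.0]
force: [-0.2, -0.2, 0.4]
gripper_width: 0.502
gripper_force: 0.0
[263. 201.] 4478 24.8 (array([472.8,  45.8]), array([ 17., 148.]), -2.0)
shift [0.0001, 0.0003, 0.0654] turn [-0.05, 0.11, -0.08]
```

```bash
python3 -m inch '[{"wx":0,"wy":0,"wz":0,"x":0,"y":0.001,"z":0.015,"claw":0.5},{"wx":0,"wy":0,"wz":0,"x":0,"y":0.001,"z":0.03,"claw":0.5},{"wx":0,"wy":0,"wz":0,"x":0,"y":0.001,"z":0.045,"claw":0.5},{"wx":0,"wy":0,"wz":0,"x":0,"y":0.001,"z":0.057,"claw":0.5},{"wx":0,"wy":0,"wz":0,"x":0,"y":0.001,"z":0.063,"claw":0.5},{"wx":0,"wy":0,"wz":0,"x":0,"y":0.001,"z":0.065,"claw":0.5},{"wx":0,"wy":0,"wz":0,"x":0,"y":0.001,"z":0.065,"claw":0.5},{"wx":0,"wy":0,"wz":0,"x":0,"y":0.001,"z":0.065,"claw":0.4}]'
python3 -m inch '[{"wx":0,"wy":0,"wz":0,"x":0,"y":0,"z":0,"claw":0.2},{"wx":0,"wy":0,"wz":0,"x":0,"y":0,"z":0,"claw":0},{"wx":0,"wy":0,"wz":0,"x":0,"y":0,"z":0,"claw":0},{"wx":0,"wy":0,"wz":0,"x":0,"y":0,"z":0,"claw":0},{"wx":0,"wy":0,"wz":0,"x":0,"y":0,"z":0,"claw":0},{"wx":0,"wy":0,"wz":0,"x":0,"y":0,"z":0,"claw":0},{"wx":0,"wy":0,"wz":0,"x":0,"y":0,"z":0,"claw":0},{"wx":0,"wy":0,"wz":0,"x":0,"y":0,"z":0,"claw":0}]'
python3 -m inch '[{"wx":0,"wy":0,"wz":0,"x":0,"y":0,"z":-0.01,"claw":0},{"wx":0,"wy":0,"wz":0,"x":0,"y":0,"z":-0.03,"claw":0},{"wx":0,"wy":0,"wz":0,"x":0,"y":0,"z":-0.06,"claw":0},{"wx":0,"wy":0,"wz":0,"x":0,"y":0,"z":-0.09,"claw":0},{"wx":0,"wy":0,"wz":0,"x":0,"y":0,"z":-0.12,"claw":0},{"wx":0,"wy":0,"wz":0,"x":0,"y":0,"z":-0.15,"claw":0},{"wx":0,"wy":0,"wz":0,"x":0,"y":0,"z":-0.18,"claw":0},{"wx":0,"wy":0,"wz":0,"x":0,"y":0,"z":-0.19,"claw":0}]'
python3 -c "
from bedf import *
goal(bp(79,77.5,95),177.4,B)"
```

```text
t: 10.45
position: [473.8, 45.8, 23.0]
tcp_rot: [0.018, 1.0, -0.0, 0.002]
force: [0.3, 0.3, 0.1]
gripper_width: 0.4
gripper_force: 0.0
t: 11.12
position: [474.0, 46.0, 23.3]
tcp_rot: [0.018, 1.0, -0.0, 0.002]
force: [-1.2, 0.8, 6.6]
gripper_width: 0.186
gripper_force: 60.7
t: 11.78
position: [475.2, 46.3, 217.4]
tcp_rot: [0.018, 1.0, -0.0, 0.005]
force: [1.2, 0.7, 0.5]
gripper_width: 0.19
gripper_force: 59.9
shift [-0.0943, -0.2347, 0.0614] turn [0.11, -26.4, 0.57]
```

```bash
python3 -m inch '[{"wx":0,"wy":-2,"wz":0,"x":-0.005,"y":-0.015,"z":0,"claw":0},{"wx":0,"wy":-6,"wz":0,"x":-0.02,"y":-0.045,"z":0,"claw":0},{"wx":0,"wy":-10,"wz":0,"x":-0.035,"y":-0.08,"z":0,"claw":0},{"wx":0,"wy":-14,"wz":0,"x":-0.05,"y":-0.115,"z":0.01,"claw":0},{"wx":0,"wy":-18,"wz":0,"x":-0.065,"y":-0.15,"z":0.02,"claw":0},{"wx":0,"wy":-22,"wz":0.3,"x":-0.08,"y":-0.185,"z":0.03,"claw":0},{"wx":0,"wy":-25,"wz":0.6,"x":-0.09,"y":-0.215,"z":0.04,"claw":0},{"wx":0,"wy":-26.4,"wz":0.6,"x":-0.094,"y":-0.23,"z":0.05,"claw":0}]'
python3 -m inch '[{"wx":0,"wy":0,"wz":0,"x":0,"y":0,"z":0,"claw":0},{"wx":0,"wy":0,"wz":0,"x":0,"y":0,"z":0,"claw":0},{"wx":0,"wy":0,"wz":0,"x":0,"y":0,"z":0,"claw":0},{"wx":0,"wy":0,"wz":0,"x":0,"y":0,"z":0,"claw":0},{"wx":0,"wy":0,"wz":0,"x":0,"y":0,"z":0,"claw":0},{"wx":0,"wy":0,"wz":0,"x":0,"y":0,"z":0,"claw":0},{"wx":0,"wy":0,"wz":0,"x":0,"y":0,"z":0,"claw":0},{"wx":0,"wy":0,"wz":0,"x":0,"y":0,"z":0,"claw":0}]'
python3 look.py w7 | grep -v ';'
python3 -c "
from bedf import *
goal(bp(79,77.8,35),177.4,B)"
```

```text
t: 12.45
position: [557.9, -190.4, 161.6]
tcp_rot: [0.024, 0.973, -0.006, 0.23]
force: [-1.1, 0.6, 0.7]
gripper_width: 0.193
gripper_force: 59.9
t: 13.12
position: [558.7, -186.5, 163.0]
tcp_rot: [0.022, 0.973, -0.005, 0.229]
force: [1.0, -0.2, -0.9]
gripper_width: 0.189
gripper_force: 59.9
tcp in bed [ 78.7  82.5 101.7] 0.005
[261. 221.] 7882 tool lo/hi [[-50.9, -8.7, -3.0], [73.1, 7.8, 0.0]] bed [[5.6, 73.8, 101.6], [129.6, 90.3, 105.1]]
[ 84. 193.] 4088 tool lo/hi [[-66.4, -167.3, 76.8], [74.0, -150.8, 97.8]] bed [[4.1, -84.7, 3.9], [144.6, -68.2, 24.6]]
[447. 252.] 475 tool lo/hi [[-124.9, 233.3, 160.2], [-85.7, 273.6, 177.6]] bed [[163.1, 316.0, -76.5], [202.1, 356.4, -58.9]]
sheet z=ax+by+c [-0.0009  0.0011 -0.1212] 8543
lip 1516 [-2.6 -1.  12.7]
shift [-0.0009, -0.0046, 0.0666] turn [0.08, -0.47, -0.0]
```

```bash
python3 -m inch '[{"wx":0,"wy":-0.4,"wz":0,"x":-0.001,"y":-0.0045,"z":0.01,"claw":0},{"wx":0,"wy":-0.4,"wz":0,"x":-0.001,"y":-0.0045,"z":0.025,"claw":0},{"wx":0,"wy":-0.4,"wz":0,"x":-0.001,"y":-0.0045,"z":0.04,"claw":0},{"wx":0,"wy":-0.4,"wz":0,"x":-0.001,"y":-0.0045,"z":0.055,"claw":0},{"wx":0,"wy":-0.4,"wz":0,"x":-0.001,"y":-0.0045,"z":0.063,"claw":0},{"wx":0,"wy":-0.4,"wz":0,"x":-0.001,"y":-0.0045,"z":0.0665,"claw":0},{"wx":0,"wy":-0.4,"wz":0,"x":-0.001,"y":-0.0045,"z":0.0665,"claw":0},{"wx":0,"wy":-0.4,"wz":0,"x":-0.001,"y":-0.0045,"z":0.0665,"claw":0}]'
python3 look.py w8 | tail -4 | cut -c1-700
python3 -c "
from bedf import *
goal(bp(78.5,77.8,24),177.4,B)"
```

```text
t: 13.83
position: [588.9, -192.9, 103.7]
tcp_rot: [0.022, 0.972, -0.005, 0.233]
force: [-0.1, 0.2, -0.9]
gripper_width: 0.188
gripper_force: 59.9
sheet z=ax+by+c [-0.0009  0.0002 -0.0754] 13194
58 0.4; 59 0.4; 60 0.2; 61 0.2; 62 0.2; 63 3.6; 64 5.1; 65 5.1; 66 5.0; 67 None; 68 None; 69 None; 70 None; 71 None; 72 None; 73 None; 74 None; 75 None; 76 None; 77 None; 78 None; 79 None; 80 None; 81 None; 82 None; 83 None; 84 None; 85 None; 86 None; 87 None; 88 0.4; 89 0.3; 90 2.5; 91 7.1; 92 7.2; 93 6.9; 94 0.2; 95 0.2; 96 0.3; 97 0.3; 98 0.2; 99 0.2; 100 0.2; 101 0.2; 102 0.3; 103 0.2; 
-58 0.1; -59 -0.1; -60 -0.1; -61 -0.0; -62 3.4; -63 4.0; -64 4.6; -65 4.5; -66 3.7; -67 None; -68 9.9; -69 9.3; -70 8.5; -71 5.7; -72 None; -73 None; -74 None; -75 None; -76 None; -77 None; -78 None; -79 None; -80 None; -81 None; -82 None; -83 None; -84 None; -85 None; -86 None; -87 None; -88 None; -89 None; -90 None; -91 None; -92 None; -93 None; -94 None; -95 None; -96 None; -97 None; -98 None; -99 None; -100 None; -101 None; -102 None; -103 None; 
lip 4217 [-2.3  1.3 16.4]
shift [0.0007, 0.0004, 0.0114] turn [0.05, -0.05, -0.04]
```

```bash
python3 -m inch '[{"wx":0,"wy":0,"wz":0,"x":0.0005,"y":0.0005,"z":0.002,"claw":0},{"wx":0,"wy":0,"wz":0,"x":0.0005,"y":0.0005,"z":0.004,"claw":0},{"wx":0,"wy":0,"wz":0,"x":0.0005,"y":0.0005,"z":0.006,"claw":0},{"wx":0,"wy":0,"wz":0,"x":0.0005,"y":0.0005,"z":0.008,"claw":0},{"wx":0,"wy":0,"wz":0,"x":0.0005,"y":0.0005,"z":0.0095,"claw":0},{"wx":0,"wy":0,"wz":0,"x":0.0005,"y":0.0005,"z":0.011,"claw":0},{"wx":0,"wy":0,"wz":0,"x":0.0005,"y":0.0005,"z":0.011,"claw":0},{"wx":0,"wy":0,"wz":0,"x":0.0005,"y":0.0005,"z":0.011,"claw":0}]'
python3 -m inch '[{"wx":0,"wy":0,"wz":0,"x":0,"y":0,"z":0,"claw":0.25},{"wx":0,"wy":0,"wz":0,"x":0,"y":0,"z":0,"claw":0.4},{"wx":0,"wy":0,"wz":0,"x":0,"y":0,"z":0,"claw":0.4},{"wx":0,"wy":0,"wz":0,"x":0,"y":0,"z":0,"claw":0.4},{"wx":0,"wy":0,"wz":0,"x":0,"y":0,"z":0,"claw":0.4},{"wx":0,"wy":0,"wz":0,"x":0,"y":0,"z":-0.01,"claw":0.4},{"wx":0,"wy":0,"wz":0,"x":0,"y":0,"z":-0.03,"claw":0.4},{"wx":0,"wy":0,"wz":0,"x":0,"y":0,"z":-0.06,"claw":0.4}]'
python3 -m inch '[{"wx":0,"wy":0,"wz":0,"x":0,"y":0,"z":-0.03,"claw":0.6},{"wx":0,"wy":0,"wz":0,"x":0,"y":0,"z":-0.06,"claw":0.6},{"wx":0,"wy":0,"wz":0,"x":0,"y":0,"z":-0.07,"claw":0.6},{"wx":0,"wy":0,"wz":0,"x":0,"y":0,"z":-0.07,"claw":0.6},{"wx":0,"wy":0,"wz":0,"x":0,"y":0,"z":-0.07,"claw":0.6},{"wx":0,"wy":0,"wz":0,"x":0,"y":0,"z":-0.07,"claw":0.6},{"wx":0,"wy":0,"wz":0,"x":0,"y":0,"z":-0.07,"claw":0.6},{"wx":0,"wy":0,"wz":0,"x":0,"y":0,"z":-0.07,"claw":0.6}]'
python3 look.py w9 | grep -v ';'; python3 -c "
from h import *
goal([572,263.5,200],102)"
```

```text
t: 14.55
position: [593.2, -192.5, 93.2]
tcp_rot: [0.022, 0.972, -0.004, 0.232]
force: [0.1, 0.3, -0.2]
gripper_width: 0.188
gripper_force: 59.9
t: 15.22
position: [564.5, -190.5, 145.5]
tcp_rot: [0.022, 0.973, -0.004, 0.23]
force: [0.3, 0.2, 0.6]
gripper_width: 0.4
gripper_force: 0.0
t: 15.88
position: [534.0, -189.5, 207.4]
tcp_rot: [0.022, 0.973, -0.004, 0.231]
force: [0.7, -0.4, -0.4]
gripper_width: 0.602
gripper_force: 0.0
tcp in bed [ 77.   78.4 152.4] 0.005
[254. 203.] 3737 tool lo/hi [[-250.0, -72.4, 127.3], [70.9, 7.2, 319.7]] bed [[5.5, 6.5, -168.6], [325.4, 85.9, 25.1]]
[112. 181.] 2988 tool lo/hi [[-68.6, -163.6, 127.3], [71.9, -146.9, 147.4]] bed [[4.2, -84.8, 4.7], [144.7, -68.2, 24.8]]
[432. 237.] 418 tool lo/hi [[-125.4, 237.4, 211.6], [-86.9, 278.1, 229.1]] bed [[163.2, 316.2, -76.6], [201.6, 357.0, -58.9]]
[295. 268.] 1017 tool lo/hi [[-247.9, 27.1, 283.0], [-162.9, 80.9, 318.9]] bed [[238.5, 106.0, -167.4], [323.5, 159.9, -131.2]]
sheet z=ax+by+c [-0.0007  0.0013 -0.1836] 9058
lip 1541 [-2.6 -0.1 16.1]
shift [-0.0114, 0.4543, 0.0158] turn [17.72, 22.64, 73.9]
```

```bash
python3 -m inch '[{"wx":0.8,"wy":1,"wz":3,"x":0,"y":0.02,"z":0,"claw":0.6},{"wx":2,"wy":2.5,"wz":8.2,"x":0,"y":0.05,"z":0,"claw":0.6},{"wx":3.2,"wy":4.1,"wz":13.3,"x":0,"y":0.085,"z":0,"claw":0.6},{"wx":4.6,"wy":5.9,"wz":19.2,"x":0,"y":0.12,"z":0,"claw":0.6},{"wx":6,"wy":7.7,"wz":25.1,"x":0,"y":0.155,"z":0,"claw":0.6},{"wx":7.4,"wy":9.5,"wz":31,"x":0,"y":0.19,"z":0,"claw":0.6},{"wx":8.9,"wy":11.3,"wz":37,"x":0,"y":0.225,"z":0,"claw":0.6},{"wx":10.1,"wy":12.9,"wz":42,"x":0,"y":0.255,"z":0,"claw":0.6}]'
python3 -c "
from h import *
goal([572,263.5,200],102)"
```

```text
t: 16.6
position: [544.0, 14.1, 208.4]
tcp_rot: [0.309, 0.941, -0.001, 0.136]
force: [0.5, -0.1, -0.7]
gripper_width: 0.604
gripper_force: 0.0
shift [0.1254, 0.2174, -0.0061] turn [9.98, 12.48, 41.43]
```

```bash
python3 -m inch '[{"wx":1.2,"wy":1.5,"wz":5,"x":0.015,"y":0.026,"z":0,"claw":0.6},{"wx":2.4,"wy":3,"wz":10,"x":0.03,"y":0.052,"z":0,"claw":0.6},{"wx":3.6,"wy":4.5,"wz":15,"x":0.045,"y":0.078,"z":0,"claw":0.6},{"wx":4.8,"wy":6,"wz":20,"x":0.06,"y":0.104,"z":0,"claw":0.6},{"wx":6,"wy":7.5,"wz":25,"x":0.075,"y":0.13,"z":0,"claw":0.6},{"wx":7.2,"wy":9,"wz":30,"x":0.09,"y":0.156,"z":-0.002,"claw":0.6},{"wx":8.4,"wy":10.5,"wz":35,"x":0.105,"y":0.182,"z":-0.004,"claw":0.6},{"wx":9.9,"wy":12.4,"wz":41,"x":0.122,"y":0.212,"z":-0.006,"claw":0.6}]'
python3 -m inch '[{"wx":0,"wy":0,"wz":0,"x":0,"y":0,"z":0,"claw":0.6},{"wx":0,"wy":0,"wz":0,"x":0,"y":0,"z":0,"claw":0.6},{"wx":0,"wy":0,"wz":0,"x":0,"y":0,"z":0,"claw":0.6},{"wx":0,"wy":0,"wz":0,"x":0,"y":0,"z":0,"claw":0.6},{"wx":0,"wy":0,"wz":0,"x":0,"y":0,"z":0,"claw":0.6},{"wx":0,"wy":0,"wz":0,"x":0,"y":0,"z":0,"claw":0.6},{"wx":0,"wy":0,"wz":0,"x":0,"y":0,"z":0,"claw":0.6},{"wx":0,"wy":0,"wz":0,"x":0,"y":0,"z":0,"claw":0.6}]'
python3 - <<'E'
from m import *
o=observe();print(o["position"])
p,d,W=cloud("wrist");save("w10",p);np.savez("w10",p=p,W=W)
Q=W.reshape(-1,3);Q=Q[np.isfinite(Q).all(1)]
Q=Q[(np.hypot(Q[:,0]-570,Q[:,1]-263)<150)]
T=Q[(Q[:,2]>6)&(Q[:,2]<13)];print("rim",len(T),rect(T[:,:2]))
G=Q[(Q[:,2]>33)&(Q[:,2]<48)];print("grip",len(G),rect(G[:,:2]),np.percentile(G[:,2],90))
goal([572,263.5,140],102)
E
```

```text
t: 17.27
position: [570.3, 257.6, 199.8]
tcp_rot: [0.626, 0.78, -0.001, 0.001]
force: [0.1, 0.0, 0.3]
gripper_width: 0.599
gripper_force: 0.0
t: 17.93
position: [570.9, 255.5, 201.5]
tcp_rot: [0.625, 0.781, 0.001, 0.002]
force: [-1.3, -0.1, -0.3]
gripper_width: 0.599
gripper_force: 0.0
[570.88987325 255.50844984 201.48838749]
rim 1780 (array([571.6, 266.8]), array([160.8, 200.3]), -78.1)
grip 828 (array([571.7, 267.3]), array([12.1, 72.9]), -77.5) 42.129327162328366
shift [0.0076, 0.0026, 0.0615] turn [0.22, 0.14, 0.67]
```

View pics/w10.png

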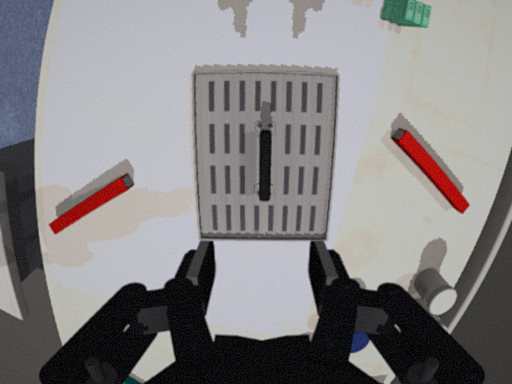

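The view shows the tray centred at (265,155) and its black grip at (265,165), world (571.7, 267), yaw 102°. The sizes match what was given.

```bash
python3 -c "
from h import *
goal([571.7,267,27],102.2)"
```

```text
shift [0.0113, 0.0026, 0.1745] turn [0.22, 0.14, 0.47]
```

```bash
python3 -m inch '[{"wx":0.2,"wy":0.1,"wz":0.5,"x":0.011,"y":0.0026,"z":0.03,"claw":0.6},{"wx":0.2,"wy":0.1,"wz":0.5,"x":0.011,"y":0.0026,"z":0.06,"claw":0.6},{"wx":0.2,"wy":0.1,"wz":0.5,"x":0.011,"y":0.0026,"z":0.09,"claw":0.6},{"wx":0.2,"wy":0.1,"wz":0.5,"x":0.011,"y":0.0026,"z":0.11,"claw":0.6},{"wx":0.2,"wy":0.1,"wz":0.5,"x":0.011,"y":0.0026,"z":0.125,"claw":0.6},{"wx":0.2,"wy":0.1,"wz":0.5,"x":0.011,"y":0.0026,"z":0.13,"claw":0.6},{"wx":0.2,"wy":0.1,"wz":0.5,"x":0.011,"y":0.0026,"z":0.13,"claw":0.6},{"wx":0.2,"wy":0.1,"wz":0.5,"x":0.011,"y":0.0026,"z":0.13,"claw":0.5}]'
python3 -c "
from h import *
goal([571.7,267,27],102.2)"
```

```text
t: 18.65
position: [572.0, 267.3, 71.8]
tcp_rot: [0.628, 0.778, 0.0, 0.0]
force: [0.2, -0.1, -0.0]
gripper_width: 0.502
gripper_force: 0.0
shift [-0.0002, -0.0004, 0.0448] turn [0.04, 0.04, -0.0]
```

```bash
python3 -m inch '[{"wx":0,"wy":0,"wz":0,"x":0,"y":-0.0004,"z":0.01,"claw":0.5},{"wx":0,"wy":0,"wz":0,"x":0,"y":-0.0004,"z":0.02,"claw":0.5},{"wx":0,"wy":0,"wz":0,"x":0,"y":-0.0004,"z":0.03,"claw":0.5},{"wx":0,"wy":0,"wz":0,"x":0,"y":-0.0004,"z":0.038,"claw":0.5},{"wx":0,"wy":0,"wz":0,"x":0,"y":-0.0004,"z":0.043,"claw":0.5},{"wx":0,"wy":0,"wz":0,"x":0,"y":-0.0004,"z":0.045,"claw":0.5},{"wx":0,"wy":0,"wz":0,"x":0,"y":-0.0004,"z":0.045,"claw":0.4},{"wx":0,"wy":0,"wz":0,"x":0,"y":-0.0004,"z":0.045,"claw":0.3}]'
python3 -m inch '[{"wx":0,"wy":0,"wz":0,"x":0,"y":0,"z":0,"claw":0.15},{"wx":0,"wy":0,"wz":0,"x":0,"y":0,"z":0,"claw":0},{"wx":0,"wy":0,"wz":0,"x":0,"y":0,"z":0,"claw":0},{"wx":0,"wy":0,"wz":0,"x":0,"y":0,"z":0,"claw":0},{"wx":0,"wy":0,"wz":0,"x":0,"y":0,"z":0,"claw":0},{"wx":0,"wy":0,"wz":0,"x":0,"y":0,"z":0,"claw":0},{"wx":0,"wy":0,"wz":0,"x":0,"y":0,"z":0,"claw":0},{"wx":0,"wy":0,"wz":0,"x":0,"y":0,"z":0,"claw":0}]'
python3 -m inch '[{"wx":0,"wy":0,"wz":0,"x":0,"y":0,"z":-0.005,"claw":0},{"wx":0,"wy":0,"wz":0,"x":0,"y":0,"z":-0.02,"claw":0},{"wx":0,"wy":0,"wz":0,"x":0,"y":0,"z":-0.04,"claw":0},{"wx":0,"wy":0,"wz":0,"x":0,"y":0,"z":-0.07,"claw":0},{"wx":0,"wy":0,"wz":0,"x":0,"y":0,"z":-0.1,"claw":0},{"wx":0,"wy":0,"wz":0,"x":0,"y":0,"z":-0.13,"claw":0},{"wx":0,"wy":0,"wz":0,"x":0,"y":0,"z":-0.16,"claw":0},{"wx":0,"wy":0,"wz":0,"x":0,"y":0,"z":-0.18,"claw":0}]'
python3 -c "
from bedf import *
goal(bp(84,0,150),87.4,B)"
```

```text
t: 19.32
position: [571.1, 267.0, 26.1]
tcp_rot: [0.628, 0.778, -0.0, 0.0]
force: [-0.4, -0.4, -1.0]
gripper_width: 0.303
gripper_force: 0.0
t: 19.98
position: [571.7, 267.3, 26.9]
tcp_rot: [0.628, 0.778, 0.0, 0.001]
force: [-0.3, 0.1, 4.6]
gripper_width: 0.127
gripper_force: 59.8
t: 20.65
position: [571.5, 267.4, 209.8]
tcp_rot: [0.628, 0.778, 0.001, 0.001]
force: [1.2, -0.4, -2.4]
gripper_width: 0.13
gripper_force: 59.0
shift [-0.5163, -0.1461, 0.0012] turn [-26.7, -3.49, 14.52]
```

```bash
python3 -m inch '[{"wx":-0.5,"wy":0,"wz":0.2,"x":-0.01,"y":-0.003,"z":0,"claw":0},{"wx":-2,"wy":-0.3,"wz":1,"x":-0.03,"y":-0.009,"z":0,"claw":0},{"wx":-4,"wy":-0.6,"wz":2.2,"x":-0.06,"y":-0.018,"z":0,"claw":0},{"wx":-6,"wy":-0.8,"wz":3.3,"x":-0.09,"y":-0.027,"z":0,"claw":0},{"wx":-8,"wy":-1.1,"wz":4.4,"x":-0.12,"y":-0.036,"z":0,"claw":0},{"wx":-10,"wy":-1.4,"wz":5.5,"x":-0.15,"y":-0.045,"z":0,"claw":0},{"wx":-12,"wy":-1.6,"wz":6.6,"x":-0.18,"y":-0.054,"z":0,"claw":0},{"wx":-14,"wy":-1.8,"wz":7.6,"x":-0.21,"y":-0.06,"z":0,"claw":0}]'
python3 -c "
from bedf import *
goal(bp(84,0,150),87.4,B)"
```

```text
t: 21.32
position: [553.2, 47.1, 203.7]
tcp_rot: [0.674, 0.729, 0.083, 0.088]
force: [0.8, 0.2, -2.9]
gripper_width: 0.126
gripper_force: 58.9
shift [-0.3132, -0.0386, -0.0091] turn [-13.09, -1.58, 6.91]
```

```bash
python3 -m inch '[{"wx":-2,"wy":-0.2,"wz":1,"x":-0.035,"y":-0.004,"z":0,"claw":0},{"wx":-4,"wy":-0.4,"wz":2,"x":-0.07,"y":-0.008,"z":0,"claw":0},{"wx":-6,"wy":-0.6,"wz":3,"x":-0.105,"y":-0.012,"z":-0.003,"claw":0},{"wx":-8,"wy":-0.9,"wz":4,"x":-0.14,"y":-0.017,"z":-0.005,"claw":0},{"wx":-10,"wy":-1.1,"wz":5,"x":-0.175,"y":-0.021,"z":-0.006,"claw":0},{"wx":-12,"wy":-1.3,"wz":6,"x":-0.21,"y":-0.026,"z":-0.008,"claw":0},{"wx":-13,"wy":-1.6,"wz":6.9,"x":-0.24,"y":-0.03,"z":-0.009,"claw":0},{"wx":-13,"wy":-1.6,"wz":6.9,"x":-0.265,"y":-0.034,"z":-0.009,"claw":0}]'
python3 -m inch '[{"wx":0,"wy":0,"wz":0,"x":-0.015,"y":0,"z":0,"claw":0},{"wx":0,"wy":0,"wz":0,"x":-0.03,"y":0,"z":0,"claw":0},{"wx":0,"wy":0,"wz":0,"x":-0.04,"y":0,"z":0,"claw":0},{"wx":0,"wy":0,"wz":0,"x":-0.045,"y":0,"z":0,"claw":0},{"wx":0,"wy":0,"wz":0,"x":-0.045,"y":0,"z":0,"claw":0},{"wx":0,"wy":0,"wz":0,"x":-0.045,"y":0,"z":0,"claw":0},{"wx":0,"wy":0,"wz":0,"x":-0.045,"y":0,"z":0,"claw":0},{"wx":0,"wy":0,"wz":0,"x":-0.045,"y":0,"z":0,"claw":0}]'
python3 - <<'E'
from bedf import *
o=observe();print((B.T@(o["position"]-O)).round(2),abs(o["qvel"]).max())
goal(bp(84,0,90),87.4,B)
p,d,W=cloud("wrist");save("w11",p);R=Ro.from_quat(o["tcp_rot"]).as_matrix()
q=((W-o["position"])@R);q=q[np.isfinite(q).all(2)]
t=q[(q[:,2]>10)&(q[:,2]<30)&(abs(q[:,0])<110)&(abs(q[:,1])<90)]
s=t[t[:,2]>20];A=np.c_[s[:,:2],np.ones(len(s))];print("sheet",len(s),np.linalg.lstsq(A,s[:,2],rcond=None)[0].round(4));print("ext",np.percentile(t,[1,99],axis=0).round(1).tolist(),rect(t[:,:2]))
c=cv2.imread("pics/w11.png")
E
```

```text
t: 21.98
position: [538.4, -218.9, 208.0]
tcp_rot: [0.704, 0.671, 0.161, 0.167]
force: [-0.3, -0.7, -2.7]
gripper_width: 0.125
gripper_force: 58.9
t: 22.65
position: [540.2, -261.5, 210.6]
tcp_rot: [0.702, 0.672, 0.163, 0.169]
force: [-0.4, 0.0, -2.6]
gripper_width: 0.129
gripper_force: 59.0
[ 86.88   6.78 151.02] 0.005195319078029814
shift [-0.0069, -0.003, 0.061] turn [0.11, -0.12, 0.08]
sheet 52984 [-1.40000e-03  3.10000e-03  2.30258e+01]
ext [[-68.2, -78.5, 15.5], [98.2, 77.7, 24.5]] (array([-0.6, -0.6]), array([161. , 200.2]), 0.2)
```

View pics/w11.png

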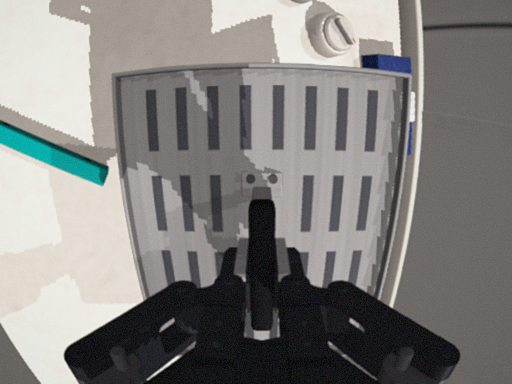

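The tray is held level and square, with its edges at about (115,75) and (410,75), and the grip centred at (262,265).

```bash
python3 -m inch '[{"wx":0,"wy":0,"wz":0,"x":-0.003,"y":-0.001,"z":0.01,"claw":0},{"wx":0,"wy":0,"wz":0,"x":-0.007,"y":-0.003,"z":0.02,"claw":0},{"wx":0,"wy":0,"wz":0,"x":-0.007,"y":-0.003,"z":0.035,"claw":0},{"wx":0,"wy":0,"wz":0,"x":-0.007,"y":-0.003,"z":0.05,"claw":0},{"wx":0,"wy":0,"wz":0,"x":-0.007,"y":-0.003,"z":0.065,"claw":0},{"wx":0,"wy":0,"wz":0,"x":-0.007,"y":-0.003,"z":0.073,"claw":0},{"wx":0,"wy":0,"wz":0,"x":-0.007,"y":-0.003,"z":0.076,"claw":0},{"wx":0,"wy":0,"wz":0,"x":-0.007,"y":-0.003,"z":0.076,"claw":0}]'
python3 - <<'E'
from bedf import *
o=observe();print((B.T@(o["position"]-O)).round(2),abs(o["qvel"]).max())
goal(bp(83.5,0,51),87.4,B)
for n in ("scene",):
    p,d,W=cloud(n);save("s2",p[150:255,295:415]);Q=((W-O)@B)[150:255,295:415]
    t=Q[(Q[...,2]>45)&(Q[...,2]<60)&(abs(Q[...,0]-80)<100)&(abs(Q[...,1])<130)];print(rect(t[:,:2]),np.median(t[:,2]))
E
```

```text
t: 23.37
position: [571.6, -270.5, 140.2]
tcp_rot: [0.703, 0.672, 0.162, 0.168]
force: [0.3, -0.0, -2.0]
gripper_width: 0.129
gripper_force: 59.0
[83.21 -0.81 73.85] 0.031443176377679856
shift [0.0008, 0.0003, 0.0229] turn [0.02, -0.13, 0.01]
(array([ 82.2, -45.3]), array([116.1, 159.8]), -0.1) 50.30381495570232
```

```bash
python3 -m inch '[{"wx":0,"wy":0,"wz":0,"x":0.0005,"y":0,"z":0.004,"claw":0},{"wx":0,"wy":0,"wz":0,"x":0.0005,"y":0,"z":0.008,"claw":0},{"wx":0,"wy":0,"wz":0,"x":0.0005,"y":0,"z":0.012,"claw":0},{"wx":0,"wy":0,"wz":0,"x":0.0005,"y":0,"z":0.016,"claw":0},{"wx":0,"wy":0,"wz":0,"x":0.0005,"y":0,"z":0.019,"claw":0},{"wx":0,"wy":0,"wz":0,"x":0.0005,"y":0,"z":0.021,"claw":0},{"wx":0,"wy":0,"wz":0,"x":0.0005,"y":0,"z":0.021,"claw":0},{"wx":0,"wy":0,"wz":0,"x":0.0005,"y":0,"z":0.021,"claw":0}]'
python3 - <<'E'
from bedf import *
o=observe();print((B.T@(o["position"]-O)).round(2),abs(o["qvel"]).max(),B.T@o["force"])
goal(bp(83.5,0,50.5),87.4,B)
E
```

```text
t: 24.08
position: [581.5, -270.8, 123.1]
tcp_rot: [0.703, 0.672, 0.162, 0.169]
force: [0.1, 0.7, -2.1]
gripper_width: 0.131
gripper_force: 59.0
[84.29 -0.72 54.03] 0.0058518448396417955 [-0.88960426  0.72050425 -1.88535036]
shift [0.0007, -0.0008, 0.0035] turn [0.13, -0.06, 0.02]
```

```bash
python3 -m inch '[{"wx":0,"wy":0,"wz":0,"x":0.0005,"y":-0.0005,"z":0.0005,"claw":0},{"wx":0,"wy":0,"wz":0,"x":0.0005,"y":-0.0005,"z":0.001,"claw":0},{"wx":0,"wy":0,"wz":0,"x":0.0005,"y":-0.0005,"z":0.0015,"claw":0},{"wx":0,"wy":0,"wz":0,"x":0.0005,"y":-0.0005,"z":0.002,"claw":0},{"wx":0,"wy":0,"wz":0,"x":0.0005,"y":-0.0005,"z":0.0025,"claw":0},{"wx":0,"wy":0,"wz":0,"x":0.0005,"y":-0.0005,"z":0.003,"claw":0},{"wx":0,"wy":0,"wz":0,"x":0.0005,"y":-0.0005,"z":0.003,"claw":0},{"wx":0,"wy":0,"wz":0,"x":0.0005,"y":-0.0005,"z":0.003,"claw":0}]'
python3 - <<'E'
from bedf import *
o=observe();print((B.T@(o["position"]-O)).round(2),abs(o["qvel"]).max(),B.T@o["force"])
goal(bp(83.5,0,50),87.4,B)
E
```

```text
t: 24.75
position: [582.5, -270.4, 120.4]
tcp_rot: [0.703, 0.672, 0.162, 0.169]
force: [-0.4, 0.3, -2.7]
gripper_width: 0.128
gripper_force: 59.0
[83.93 -0.26 51.18] 0.0025051972120053523 [-1.60083629  0.25649985 -2.23519959]
shift [0.0003, -0.0004, 0.0012] turn [0.15, -0.05, 0.03]
```

Still carrying its weight, so there is no contact yet; I'll step down 1 mm more.

```bash
python3 -m inch '[{"wx":0,"wy":0,"wz":0,"x":0,"y":0,"z":0.0003,"claw":0},{"wx":0,"wy":0,"wz":0,"x":0,"y":0,"z":0.0006,"claw":0},{"wx":0,"wy":0,"wz":0,"x":0,"y":0,"z":0.0009,"claw":0},{"wx":0,"wy":0,"wz":0,"x":0,"y":0,"z":0.0012,"claw":0},{"wx":0,"wy":0,"wz":0,"x":0,"y":0,"z":0.0012,"claw":0},{"wx":0,"wy":0,"wz":0,"x":0,"y":0,"z":0.0012,"claw":0},{"wx":0,"wy":0,"wz":0,"x":0,"y":0,"z":0.0012,"claw":0},{"wx":0,"wy":0,"wz":0,"x":0,"y":0,"z":0.0012,"claw":0}]'
python3 - <<'E'
from bedf import *
o=observe();print((B.T@(o["position"]-O)).round(2),abs(o["qvel"]).max(),B.T@o["force"])
E
```

```text
t: 25.42
position: [583.0, -270.5, 119.3]
tcp_rot: [0.703, 0.672, 0.162, 0.169]
force: [0.3, 0.5, -3.0]
gripper_width: 0.128
gripper_force: 59.0
[83.92 -0.3  50.  ] 0.0038440922853219934 [-1.13925243  0.49249926 -2.76558911]
```

```bash
python3 -m inch '[{"wx":0,"wy":0,"wz":0,"x":0,"y":0,"z":0.0003,"claw":0},{"wx":0,"wy":0,"wz":0,"x":0,"y":0,"z":0.0006,"claw":0},{"wx":0,"wy":0,"wz":0,"x":0,"y":0,"z":0.0009,"claw":0},{"wx":0,"wy":0,"wz":0,"x":0,"y":0,"z":0.001,"claw":0},{"wx":0,"wy":0,"wz":0,"x":0,"y":0,"z":0.001,"claw":0},{"wx":0,"wy":0,"wz":0,"x":0,"y":0,"z":0.001,"claw":0},{"wx":0,"wy":0,"wz":0,"x":0,"y":0,"z":0.001,"claw":0},{"wx":0,"wy":0,"wz":0,"x":0,"y":0,"z":0.001,"claw":0}]'
python3 - <<'E'
from bedf import *
o=observe();print((B.T@(o["position"]-O)).round(2),abs(o["qvel"]).max(),B.T@o["force"])
E
```

```text
t: 26.08
position: [583.2, -270.5, 119.2]
tcp_rot: [0.702, 0.672, 0.163, 0.169]
force: [-6.7, -0.0, 5.8]
gripper_width: 0.131
gripper_force: 60.4
[84.   -0.28 49.84] 0.001984032332895513 [-3.31519919 -0.34471105  8.15308115]
```

Contact is made at about 10 N. Next I release and back off.

```bash
python3 -m inch '[{"wx":0,"wy":0,"wz":0,"x":0,"y":0,"z":0,"claw":0.2},{"wx":0,"wy":0,"wz":0,"x":0,"y":0,"z":0,"claw":0.3},{"wx":0,"wy":0,"wz":0,"x":0,"y":0,"z":0,"claw":0.5},{"wx":0,"wy":0,"wz":0,"x":0,"y":0,"z":0,"claw":0.5},{"wx":0,"wy":0,"wz":0,"x":0,"y":0,"z":0,"claw":0.5},{"wx":0,"wy":0,"wz":0,"x":0,"y":0,"z":0,"claw":0.5},{"wx":0,"wy":0,"wz":0,"x":0,"y":0,"z":-0.005,"claw":0.5},{"wx":0,"wy":0,"wz":0,"x":0,"y":0,"z":-0.015,"claw":0.5}]'
python3 -m inch '[{"wx":0,"wy":0,"wz":0,"x":0,"y":0,"z":-0.02,"claw":0.5},{"wx":0,"wy":0,"wz":0,"x":0,"y":0,"z":-0.05,"claw":0.5},{"wx":0,"wy":0,"wz":0,"x":0,"y":0,"z":-0.08,"claw":0.5},{"wx":0,"wy":0,"wz":0,"x":0,"y":0,"z":-0.11,"claw":0.5},{"wx":0,"wy":0,"wz":0,"x":0,"y":0,"z":-0.14,"claw":0.5},{"wx":0,"wy":0,"wz":0,"x":0,"y":0,"z":-0.15,"claw":0.5},{"wx":0,"wy":0,"wz":0,"x":0,"y":0,"z":-0.15,"claw":0.5},{"wx":0,"wy":0,"wz":0,"x":0,"y":0,"z":-0.15,"claw":0.5}]'
python3 - <<'E'
from bedf import *
p,d,W=cloud("wrist");save("w12",p);Q=((W-O)@B);Q=Q[np.isfinite(Q).all(2)];Q=Q[(abs(Q[:,0]-80)<95)&(abs(Q[:,1])<110)]
g=Q[(Q[:,2]>58)&(Q[:,2]<75)];print("grip",rect(g[:,:2]),np.percentile(g[:,2],90))
t=Q[(Q[:,2]>24)&(Q[:,2]<45)];print("tray",rect(t[:,:2]));s=t[(t[:,2]<31)&(abs(t[:,1])<95)&(abs(t[:,0]-82)<72)];print("sheet",np.linalg.lstsq(np.c_[s[:,:2],np.ones(len(s))],s[:,2],rcond=None)[0].round(4))
t=Q[(Q[:,2]>32)&(Q[:,2]<36.5)&(Q[:,0]>8)];print("rims",rect(t[:,:2]))
E
```

```text
t: 26.75
position: [576.0, -269.6, 130.9]
tcp_rot: [0.703, 0.672, 0.162, 0.168]
force: [0.0, 1.0, 0.7]
gripper_width: 0.503
gripper_force: 0.0
t: 27.42
position: [508.2, -267.4, 265.8]
tcp_rot: [0.703, 0.672, 0.162, 0.17]
force: [0.4, 0.2, -0.7]
gripper_width: 0.498
gripper_force: 0.0
grip (array([83.5, -0.1]), array([11.8, 73.4]), -89.7) 65.3388542108479
tray (array([80.1,  2.7]), array([167. , 210.7]), 90.0)
sheet [-1.00000e-03  1.70000e-03  2.69059e+01]
rims (array([86.1, -0.2]), array([154.9, 199.7]), 90.0)
```

View pics/w12.png

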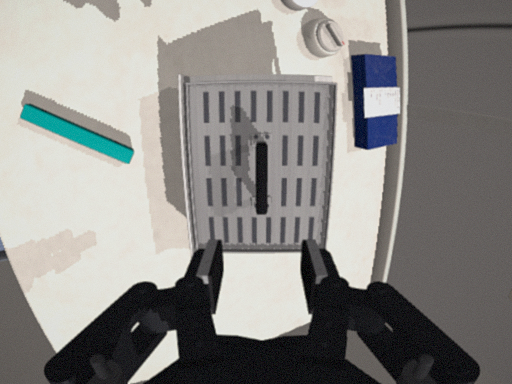

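The tray rests level on both bars. Its grip, at (262,178), measures (83.5, -0.1) in the bed frame with its top at 65 mm, as it should be.

```bash
python3 -c "
from plant import job_done
print(job_done())"
```

```text
the job is handed in; nothing more can be done
None
```

I handed the job in at about 27.5 s: both blue bars are in their channels and the tray rests level and centred on them, with its lower edge about 3.5 mm from the lip; `job_done()` returned no verdict.

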